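Put the garlic and limes away in the latched food box

ROBOT

A 6-joint arm with a two-finger parallel gripper is mounted at the origin on a cart in front of the work surface, level with it; the furniture and walls round the work are solid. World frame = base frame: x ahead of the robot, y to its left, z up, the work surface at z = 0. Lengths are in m, angles in rad, forces in N, time in s.
With the tool pointing down it reaches from about 0.3 to 0.775 m from the base axis. Payload 14.6 kg.
Tool frame: the origin (TCP) lies on the centre line of the jaws, within the pads' length; the fingertips stand 19 mm ahead of it and the grasp point (between the pads) is the TCP; z points along the fingers, y is the direction in which the jaws open and shut (so a half turn about z gives the same grasp; the last joint's range is limited). The gripper opens to 94 mm and grips with 3 to 60 N. Pads are 16 mm wide; open, the fingers measure 119 mm over their backs; the gripper's body (75 mm by 177 mm) begins 78 mm behind the grasp point.
Start: joints at [-1.341, 0.3, 1.521, -0, 1.321, -0.067], TCP at [0.161, -0.526, 0.224] pointing down, gripper open.
Joint ranges: [-3.03, 3.03], [-0.79, 2.21], [0.23, 2.52], [-1.04, 4.18], [0, 3.07], [-2.55, 2.55]. Speed limits (rad/s): [2.22, 2.22, 2.57, 3.14, 3.14, 3.14].

INTERFACE

Orientations are given as [roll, pitch, yaw] about the fixed x, y, z axes, in that order (R = Rz(yaw) Ry(pitch) Rx(roll)).
In Python, from station import ctrl gives the robot as it stands. The module is installed in compiled form; this text tells all that it offers.
- The arm moves only by the shell command python3 -m creep 'ROWS' [FORCE]. ROWS is a JSON object of lists of equal length, an entry for each row: "translation": the shift along the world's x, y, z in mm, a list of three; "yaw": the turn about the world's z in rad; "gripper": the closure in counts, from 0 (fully open) to 255 (shut). A call has 1 to 5 rows; each row is the pose to reach, as a shift and turn from the pose measured when the call began; what a row does not reach only later rows make up. A row lasts 1/12 s, in which the tool goes at most 41.7 mm and 7.16 degrees, less where a joint would pass 70% of its speed; a pose out of reach is approached as far as the arm can. A call with a gripper value outside its range is refused whole. The fingers move at their own pace and stop on an object; FORCE is the grip in N (left out, the last holds). Time passes only in rows, so rows that repeat a pose let the fingers close. It gives the time, the measured TCP pose, the force and the opening at its end, in the units of the state.
- ctrl.get_obs(): the state, without advancing time (a new reading comes with each control period).
- ctrl.camera(name): name is "side" or "top" or "wrist"; returns a dict with "pixels" (384x512x3 uint8, red, green, blue), "depth" (384x512 float32, m along the optical axis (not along the pixel's ray), 0 where there is no reading), "fx", "fy", "cx", "cy" (pixels), "dist" ([k1, k2, p1, p2, k3] as OpenCV has them; the pictures are not rectified), "R" (3x3) and "t" (3): a world point X has camera coordinates R X + t; the wrist camera has in their place "tool_from_camera" (4x4, takes a point from camera to tool coordinates, whose origin is the TCP and whose axes are the flange's). Camera axes: x right, y down, z forward; pixel columns grow to the right and rows downward; lengths in m; the calibration is good to about 2 mm. A picture is of the moment at which its call begins: read the wrist's pose just before it.
- ctrl.hand_in(): hands the job in, once; it reports no verdict.
The state is a dict: "time_s": time; "qpos": joint angles; "joint_vel": joint speeds; "tau": joint torques, N m; "ee_pos": TCP position; "eef_rot": TCP orientation; "force": force on the tool from outside, world axes, zero at the start; "moment": the same for the moment, N m; "grip_width": finger opening in m.
Only numpy, scipy, OpenCV 4.12 (cv2) and the standard library are available. Lean on these libraries where they do the work, as an engineer would, in place of code of your own. Each camera call takes 0.05 s, during which the arm holds its last target. There are 200 camera calls.

TASK

Put the food away: use the wooden dowel from its rest to push in the catch through the hole in the front of the wooden food box so that its lid springs up, lay the dowel back on its rest as it lay, and put every garlic bulb and lime that lies on the board into the box. Press the lid down until the catch snaps in, then slide the box all the way in under the low shelf at the wall, straight and up to its back rail, without touching the underside of the shelf and without disturbing the other things.

Things in the scene. Friction and masses are not known exactly. Their poses are not given: they have to be found in the camera images.
- food_box: low box of brown wood, 146 deep (x) x 196 wide (y) x 72 mm high with its lid shut, 0.77 kg, loose. Origin at the centre of its underside; +x from its front to its hinged back. Walls 7 mm thick, tops 62 mm up; inner floor 6 mm up; inside 132 x 182 x 56 mm. A steel cage round the catch takes up x -66 to -33, y -20 to 20 mm of the inside, up to 54 mm.
- box_hole (a point): centre of the round 20 mm hole in the box's front wall, at the outer face, 36 mm up (box frame -73, 0, 36 mm). The catch's steel plate stands 10 mm behind the outer face.
- box_tab (a point): middle of the pull tab, a dark wooden block on the front of the box below the hole: 12 mm wide (y), it stands 26 mm out from the front, 4 to 22 mm above the board (box frame -87, 0, 13 mm).
- lid (a joint): the box's lid, 148 x 200 x 10 mm, hinged along the box's back top edge (box frame x = 73, z = 62 mm): angle in rad, 0 shut (about 0.007 when the catch holds it), 1.75 fully open, leaning back. A spring lifts it when the catch lets go and holds it open; shutting it takes under 3 N at its front edge, the last few mm up to 5 N, until the catch snaps in by itself.
- lid_edge (a point): middle of the lid's free (front) edge, half way through its thickness, 146 mm from the hinge.
- catch (a joint): the spring catch behind the hole: how far its plate is pushed in (along the box's +x), in m, 0 at rest to 0.010; pushed in more than about 0.005 it lets go of the lid. It takes about 1.6 N to start and 3.6 N at the end.
- dowel: round dowel of pale wood, 10 mm thick, 150 mm long, 30 g, with a 20 mm square head on the last 20 mm at its -x end (the head does not go through the hole). Origin on the axis at mid-length; +x points along the axis from the head to the tip.
- dowel_tip (a point): centre of the dowel's free end, 75 mm from its origin along +x.
- dowel_rest: the dowel's rest of dark wood, fixed: base 130 x 48 x 6 mm with two V-notched posts 12 mm thick, at x = -34 and +56 mm, 41 mm high. Origin at the centre of its underside; the dowel lies along its x.
- rest_seat (a point): where the dowel's origin lies when the dowel lies in both notches with its tip to the rest's +x; 30 mm up.
- riser: low shelf, fixed on the board against the wall: wooden deck on four steel legs, 105 deep (x) x 262 wide (y) x 106 mm high. Origin on the board under its centre, +x towards the wall. Clear height under the deck 92 mm, clear width between the legs 234 mm; its front edge is at x = -52 mm and its back rail, 24 to 36 mm above the board, has its front face at x = +45.5 mm.
- riser_deck: the wooden deck of the low shelf, 105 x 262 x 14 mm; origin at its middle.
- riser_home (a point): where the box's origin lies when the box stands home under the shelf, its back against the back rail and its axes along those of the shelf; the front of the box then still stands out 48 mm in front of the shelf.
- garlic_a: garlic bulb, 48 x 50 x 51 mm, 24 g; origin at the middle of its underside. May be absent.
- garlic_b: another such garlic bulb. May be absent.
- lime_a: lime, 60 (x) x 48 (y) x 48 mm (z), 61 g; origin at the middle of its underside as it lies at the start. May be absent.
- lime_b: another such lime. May be absent.
- deck_mill: bystander: shaker with a grey cap, 44 mm wide, 90 mm high, on the shelf's deck; origin at the middle of its underside.
- mug_teal: bystander: turquoise plastic mug, 86 x 110 x 80 mm, on the worktop left of the low shelf.
- spice_jar: bystander: spice jar with a dark cap, 44 mm wide, 96 mm high, on the worktop at the wall left of the low shelf.
- deck_jar: bystander: spice jar with a yellow cap, 42 mm wide, 106 mm high, on the shelf's deck; origin at the middle of its underside.
- deck_bottle: bystander: small brown dropper bottle, 33 mm wide, 102 mm high, on the shelf's deck; origin at the middle of its underside.
- board: pale wooden board, 505 x 505 mm, fixed over the drainer beside the sink; origin at the middle of its top, which is flat and lies at z = 0.012 m; a lip 10 mm wide and 10 mm high runs along its left, right and front edges. All the task's things stand on it.

How it is judged:
On the way, in this order (a step that is already met when the one before it is completed fails the run):
1. the dowel's tip, through the hole, pushes the catch in (value of joint catch above 0.004 m and x of dowel_tip in the frame of food_box between -0.068 and -0.03 m and distance between dowel_tip and box_hole below 0.03 m).
2. the lid stands open (value of joint lid above 1.4 rad), for 0.2 s.
3. all the food is in the box and the lid is latched shut (value of joint lid below 0.02 rad and value of joint catch below 0.002 m and x of garlic_a in the frame of food_box between -0.075 and 0.075 m and y of garlic_a in the frame of food_box between -0.1 and 0.1 m and z of garlic_a in the frame of food_box between -0.005 and 0.062 m and x of garlic_b in the frame of food_box between -0.075 and 0.075 m and y of garlic_b in the frame of food_box between -0.1 and 0.1 m and z of garlic_b in the frame of food_box between -0.005 and 0.062 m and x of lime_a in the frame of food_box between -0.075 and 0.075 m and y of lime_a in the frame of food_box between -0.1 and 0.1 m and z of lime_a in the frame of food_box between -0.005 and 0.062 m and x of lime_b in the frame of food_box between -0.075 and 0.075 m and y of lime_b in the frame of food_box between -0.1 and 0.1 m and z of lime_b in the frame of food_box between -0.005 and 0.062 m), for 0.3 s.
At the end, for the whole second after the job is handed in: the box is home under the low shelf (within 8 mm in depth, 16 mm sideways, 0.1 rad), flat, at rest, lid latched (lid under 0.02 rad, catch under 2 mm), every bulb and lime present inside it; the dowel rests in both notches (within 20 mm of rest_seat, 8 mm in height, 0.12 rad) (all of step 3 and x of food_box in the frame of riser_home between -0.008 and 0.008 m and y of food_box in the frame of riser_home between -0.016 and 0.016 m and angle between the x axis of food_box and the x axis of riser, either way round below 0.1 rad and angle between food_box's own z axis and vertical below 0.03 rad and height (world z) of food_box below 0.016 m and linear speed of each of food_box, dowel below 0.01 m/s and distance between dowel and rest_seat below 0.02 m and z of dowel in the frame of dowel_rest between 0.022 and 0.038 m and angle between the x axis of dowel and the x axis of dowel_rest, either way round below 0.12 rad); the robot touches nothing.
It fails at once if the box or its lid presses against the shelf's deck (contact force between food_box and riser_deck above 1.5 N).
It fails at once if a thing on the deck of the low shelf is shoved more than 3 cm or tipped (distance of any of deck_jar, deck_bottle, deck_mill from where it was at the start of the episode above 0.03 m or angle between any of deck_jar, deck_bottle, deck_mill's own z axis and vertical above 0.5 rad).
It fails at once if the mug or the spice jar is shoved more than 3 cm or tipped (distance of any of mug_teal, spice_jar from where it was at the start of the episode above 0.03 m or angle between any of mug_teal, spice_jar's own z axis and vertical above 0.5 rad).
Of garlic_a, garlic_b, lime_a, lime_b only 2 to 4 are there at a start; the rules pass over those that are not, and their reading is None.
At some moment in a run one of garlic_a, garlic_b, lime_a, lime_b may be knocked a few centimetres aside while the robot is not near it.
Once in a run the grip may slacken for a moment while it holds something.
It also fails if it takes over 210 s, if anything falls off the work surface, if the arm or the gripper's body presses on something with over 40 N, if the wrist force passes 120 N, or if a joint passes its speed limit or range.

## Working session

There is one attempt and no reset: what is moved stays moved. The work goes in short steps, Python scripts to look and compute and a shell command to move; the robot and the scene stay as the last step left them, time stands still between calls to the robot, and variables do not carry over. Pictures are saved under pics/ and viewed, about 12 in all and at most 16, crops included, and the job is handed in when it is done.

```bash
mkdir -p pics
cat > h.py <<'E'
from station import ctrl
import numpy as np, cv2
from scipy.spatial.transform import Rotation as Ro
def cam(n):
    o=ctrl.get_obs(); c=ctrl.camera(n)
    K=np.array([[c['fx'],0,c['cx']],[0,c['fy'],c['cy']],[0,0,1]]);d=np.array(c['dist'],float)
    h,w=c['depth'].shape
    u,v=np.meshgrid(np.arange(w),np.arange(h))
    p=cv2.undistortPoints(np.stack([u,v],-1).reshape(-1,1,2).astype(float),K,d).reshape(h,w,2)
    z=c['depth'];P=np.dstack([p[...,0]*z,p[...,1]*z,z])
    if n=='wrist':
        T=np.array(c['tool_from_camera']);P=P@T[:3,:3].T+T[:3,3]
        P=P@Ro.from_euler('xyz',o['eef_rot']).as_matrix().T+np.array(o['ee_pos'])
    else: P=(P-np.array(c['t']))@np.array(c['R'])
    P[z==0]=np.nan
    return c['pixels'],P
def save(n,im): cv2.imwrite('pics/'+n+'.png',im[...,::-1])
E
python3 - <<'E'
from h import *
print(ctrl.get_obs())
for n in('top','side'):
    im,P=cam(n);np.savez('pics/'+n+'0',im=im,P=P);save(n+'0',im)
    print(n,np.nanmin(P,(0,1)),np.nanmax(P,(0,1)))
    for v in range(24,384,48): print([tuple(np.round(P[v,u],3)) for u in range(32,512,96)])
E
```

```text
{'time_s': 0.0, 'qpos': array([-1.34058926e+00,  3.00436145e-01,  1.52160288e+00, -2.19199120e-05,
        1.32070329e+00, -6.66144310e-02]), 'joint_vel': array([ 1.92449496e-03,  2.46079711e-06, -1.67636243e-03,  5.80094027e-04,
        6.80117430e-04, -3.02015270e-04]), 'tau': array([-7.77921869e-04, -5.31808770e+01, -3.52731442e+01,  7.08282413e-02,
        2.46154441e-02, -1.17549002e-04]), 'ee_pos': array([ 0.16079223, -0.52570865,  0.22389627]), 'eef_rot': array([-3.14044413e+00, -5.53423884e-05,  2.96826901e-01]), 'force': array([-0.04276523,  0.13625009,  0.80935338]), 'moment': array([0.01101747, 0.02059451, 0.01242354]), 'grip_width': 0.09427005868443646}
top [-0.25560746 -1.21969537 -0.86789259] [1.06439431 0.85643444 0.60943218]
[(np.float64(0.718), np.float64(0.15), np.float64(0.55)), (np.float64(0.743), np.float64(0.05), np.float64(0.491)), (np.float64(0.776), np.float64(-0.075), np.float64(0.413)), (np.float64(0.83), np.float64(-0.244), np.float64(0.289)), (np.float64(0.895), np.float64(-0.482), np.float64(0.136))]
[(np.float64(0.68), np.float64(0.181), np.float64(0.49
[... 3818 characters left out ...]
float64(-0.278), np.float64(0.011)), (np.float64(0.839), np.float64(-0.301), np.float64(0.04))]
[(np.float64(-0.062), np.float64(-0.121), np.float64(-0.327)), (np.float64(0.368), np.float64(-0.449), np.float64(0.011)), (np.float64(0.518), np.float64(-0.431), np.float64(0.013)), (np.float64(0.67), np.float64(-0.401), np.float64(0.002)), (np.float64(0.837), np.float64(-0.361), np.float64(-0.018))]
[(np.float64(-0.346), np.float64(0.16), np.float64(-0.849)), (np.float64(0.11), np.float64(0.052), np.float64(-0.66)), (np.float64(0.513), np.float64(-0.412), np.float64(-0.113)), (np.float64(0.684), np.float64(-0.366), np.float64(-0.141)), (np.float64(0.861), np.float64(-0.355), np.float64(-0.136))]
```

View pics/top0.png

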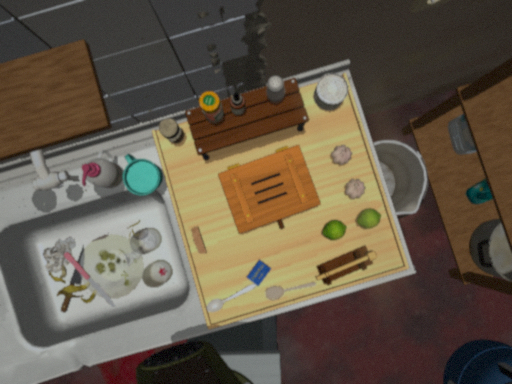

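View pics/side0.png

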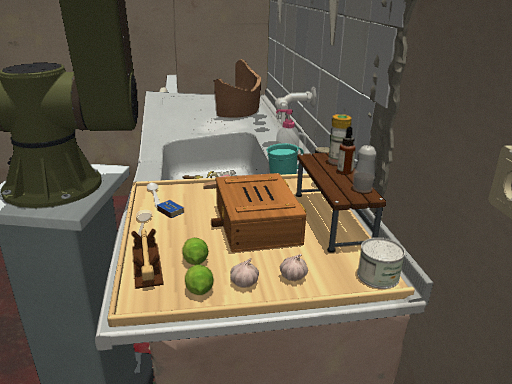

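```bash
cat > m.py <<'E'
from h import *
def rect(pts):
    (c,s,a)=cv2.minAreaRect((pts*1000).astype(np.float32)); return np.round(c,1),np.round(s,1),round(a,1)
def clusters(P,im,zlo,zhi,box,minn=15,res=3):
    x0,x1,y0,y1=box
    m=(P[...,2]>zlo)&(P[...,2]<zhi)&(P[...,0]>x0)&(P[...,0]<x1)&(P[...,1]>y0)&(P[...,1]<y1)
    n,l,st,_=cv2.connectedComponentsWithStats(m.astype(np.uint8),connectivity=4)
    for i in range(1,n):
        if st[i,4]<minn: continue
        q=P[l==i]; print(st[i,:5],'rect',rect(q[:,:2]),'z',np.round(np.percentile(q[:,2],[5,50,95]),3),'rgb',im[l==i].mean(0).astype(int))
E
python3 - <<'E'
from m import *
for n in('top','side'):
    d=np.load('pics/'+n+'0.npz');im,P=d['im'],d['P']
    print(n,'low');clusters(P,im,.022,.07,(.25,.85,-.45,.25))
    print('box');clusters(P,im,.079,.09,(.25,.85,-.45,.25),40)
    print('deck');clusters(P,im,.108,.126,(.25,.85,-.45,.25),40)
    print('high');clusters(P,im,.14,.26,(.25,.88,-.45,.25),10)
E
```

```text
top low
[ 279   59   72   51 1596] rect (array([ 786.3, -277.9]), array([106.7, 179.2]), 14.2) z [0.028 0.061 0.069] rgb [122 121 115]
[236  78  33  16 111] rect (array([ 787. , -115.4]), array([13. , 82.6]), 21.4) z [0.043 0.059 0.069] rgb [53 47 40]
[219  92  16   9  54] rect (array([770.9, -52.1]), array([ 2.6, 38.2]), 14.8) z [0.042 0.058 0.069] rgb [62 56 50]
[101 103  99  37 771] rect (array([719. , 132.3]), array([ 13.3, 245.1]), 15.0) z [0.026 0.042 0.067] rgb [85 84 81]
[298 125   7   5  22] rect (array([ 692.3, -226.9]), array([11.1,  5.7]), 62.2) z [0.026 0.045 0.065] rgb [41 37 30]
[168 127  17  17  95] rect (array([676.6,  69.3]), array([16.8, 42.5]), 43.1) z [0.027 0.05  0.069] rgb [76 65 48]
[331 145  21  20 309] rect (array([ 622.4, -323.5]), array([45.2, 47.7]), 49.1) z [0.034 0.045 0.056] rgb [145 126 110]
[102 151  20  38 230] rect (array([602.5, 227.8]), array([34.8, 86.7]), 84.3) z [0.025 0.047 0.068] rgb [74 73 68]
[127 154   8   7  26] rect (array([633.1, 184. ]), array([5.4, 9.3]), 84.4) z [0.023 0.035 0.064] rgb [56 92 86]
[202 154   6   6  19] rect (array([6
[... 5365 characters left out ...]
(array([593.9, 237.1]), array([33.9, 24.5]), 0.8) z [0.109 0.118 0.124] rgb [127  65  81]
[322 122   9  13  58] rect (array([700., 217.]), array([ 6.2, 63.9]), 15.3) z [0.109 0.117 0.125] rgb [105 104  98]
[ 297  153   89   56 2336] rect (array([ 705. , -100.8]), array([104.8, 262.9]), 15.7) z [0.111 0.116 0.12 ] rgb [82 50 29]
[374 174  60  61 571] rect (array([ 820. , -210.6]), array([ 14.7, 222.9]), 18.7) z [0.109 0.117 0.125] rgb [70 64 55]
high
[  323    74   179   183 12540] rect (array([ 754.1, -108.1]), array([ 81.2, 723.5]), 16.2) z [0.147 0.201 0.254] rgb [76 70 61]
[279 109  14   7  50] rect (array([584.3, 243.1]), array([13.5, 36.5]), 87.5) z [0.144 0.154 0.159] rgb [127  63  79]
```

```bash
python3 -m creep '{"translation":[[30,20,0],[60,40,0],[90,60,0],[120,80,0],[150,100,0]],"yaw":[0,0,0,0,0],"gripper":[0,0,0,0,0]}' 20
python3 - <<'E'
from h import *
im,P=cam('wrist');save('w1',im)
E
```

```text
time_s: 0.52
ee_pos: [0.3119, -0.4245, 0.2238]
eef_rot: [-3.14, 0.0, 0.297]
force: [1.5, -0.5, -0.6]
grip_width: 0.094
```

View pics/w1.png

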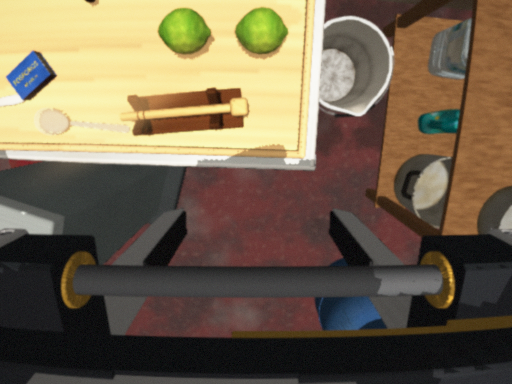

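Run:
```python
from m import *
im,P=cam('wrist');np.savez('pics/w1',im=im,P=P)
print(ctrl.get_obs()['qpos'])
for r in [(.034,.039),(.039,.045),(.045,.06)]:
    print(r);clusters(P,im,*r,(.25,.43,-.42,-.23),25)
```

```text
[-1.00269457e+00  2.49841117e-01  1.58631669e+00  9.67177298e-04
  1.30686977e+00  2.66788779e-01]
(0.034, 0.039)
(0.039, 0.045)
[168  48  31  10  97] rect (array([ 423.5, -301.1]), array([ 6.7, 35.1]), 9.9) z [0.04  0.042 0.045] rgb [124 124  47]
[202  99  30  14 111] rect (array([ 378.3, -352.9]), array([14.2, 33.4]), 27.1) z [0.04  0.044 0.045] rgb [157 122  71]
[133 104  12  10  50] rect (array([ 348.4, -268. ]), array([ 8.5, 13.9]), 47.1) z [0.039 0.042 0.044] rgb [168 124  76]
[171 111  29   5  57] rect (array([ 361.3, -320.7]), array([ 3.5, 32.5]), 21.8) z [0.041 0.044 0.045] rgb [230 193 114]
[178 112  54   9 145] rect (array([ 364.6, -342.9]), array([ 6.3, 61.9]), 21.6) z [0.041 0.044 0.045] rgb [228 196 118]
[122 114  55  11 240] rect (array([ 342.8, -281.5]), array([10.4, 63.7]), 19.9) z [0.041 0.044 0.045] rgb [220 183 112]
[212 118  10   6  39] rect (array([ 363.2, -357.7]), array([ 4.9, 11.5]), 10.7) z [0.04  0.042 0.045] rgb [68 37 20]
[136 125  12  10  55] rect (array([ 330. , -276.2]), array([14.5,  8.7]), 79.8) z [0.04  0.042 0.045] rgb [106  75  45]
(0.045, 0.06)
[
[... 488 characters left out ...]
  40] rect (array([ 370.6, -350.2]), array([ 4.5, 17.1]), 16.8) z [0.045 0.046 0.047] rgb [248 231 149]
[177 112  21   8  70] rect (array([ 359.4, -324.3]), array([ 6.8, 23. ]), 26.5) z [0.045 0.046 0.047] rgb [247 225 140]
[151 114  28   8  96] rect (array([ 349.7, -299.6]), array([ 7.7, 30.8]), 22.0) z [0.045 0.046 0.047] rgb [245 221 136]
[131 116  11   7  34] rect (array([ 337.7, -268. ]), array([ 6.7, 11.5]), 22.9) z [0.045 0.046 0.047] rgb [237 207 129]
[211 122  11  12 115] rect (array([ 355.7, -360.4]), array([12.5, 11.7]), 21.4) z [0.046 0.051 0.054] rgb [84 49 26]
[134 129  13  11 117] rect (array([ 323. , -277.1]), array([11.3, 12.7]), 16.9) z [0.046 0.051 0.054] rgb [117  85  51]
```

```bash
python3 -m creep '{"translation":[[9,20,-5],[18,40,-10],[27,60,-15],[36,80,-20],[45,103,-25]],"yaw":[0.12,0.24,0.36,0.48,0.6],"gripper":[0,0,0,0,0]}'
python3 -m creep '{"translation":[[0,0,0],[0,0,0],[0,0,0],[0,0,0],[0,0,0]],"yaw":[0.12,0.24,0.36,0.48,0.6],"gripper":[60,60,60,60,60]}' 
python3 -m creep '{"translation":[[0,0,-10],[0,0,-20],[0,0,-30],[0,0,-40],[0,0,-40]],"yaw":[0.12,0.24,0.36,0.44,0.444],"gripper":[60,60,100,100,100]}'
python3 - <<'E'
from m import *
im,P=cam('wrist')
save('w2',im)
o=ctrl.get_obs();print(o['ee_pos'],o['eef_rot'],o['grip_width'])
clusters(P,im,.0445,.056,(.25,.43,-.42,-.23),25)
E
```

```text
time_s: 1.03
ee_pos: [0.3586, -0.3199, 0.1983]
eef_rot: [-3.14, -0.0, 0.906]
force: [0.3, -0.4, -0.0]
grip_width: 0.094
time_s: 1.45
ee_pos: [0.3582, -0.3202, 0.1981]
eef_rot: [-3.139, -0.001, 1.512]
force: [-0.1, 0.9, -0.3]
grip_width: 0.0719
time_s: 1.87
ee_pos: [0.3572, -0.3201, 0.1563]
eef_rot: [-3.138, -0.004, 1.959]
force: [0.5, -0.1, -0.6]
grip_width: 0.0578
[ 0.35750482 -0.32028425  0.15736203] [-3.13828584e+00 -2.47010207e-03  1.95442369e+00] 0.057435179459513076
[ 248  110   20  152 1158] rect (array([ 356.7, -320.9]), array([ 19.3, 148.1]), 22.1) z [0.045 0.046 0.051] rgb [204 169 101]
[235 126  15  14 190] rect (array([ 323.1, -276.4]), array([12.7, 11.8]), 20.9) z [0.045 0.051 0.054] rgb [81 47 25]
[270 127  16  14 186] rect (array([ 353.6, -264.9]), array([13.4, 11.9]), 24.7) z [0.046 0.051 0.054] rgb [85 50 27]
[327 177  19  35 318] rect (array([ 426.1, -296.3]), array([ 7.8, 36.3]), 0.0) z [0.045 0.049 0.054] rgb [107 134  38]
[235 219  14  14 161] rect (array([ 355.4, -359.9]), array([12.7, 11.4]), 22.2) z [0.045 0.051 0.054] rgb [59 36 20]
[268 219  14  15 161] rect (array([ 385.7, -348.2]), array([12.7, 11.6]), 21.3) z [0.045 0.051 0.054] rgb [77 45 24]
```

```bash
python3 -m creep '{"translation":[[0,-0.5,-28],[0,-0.5,-56],[0,-0.5,-84],[0,-0.5,-106],[0,-0.5,-114]],"yaw":[0,0,0,0,0],"gripper":[100,100,100,100,100]}'
python3 -m creep '{"translation":[[0,0,0],[0,0,0],[0,0,0],[0,0,0],[0,0,0]],"yaw":[0,0,0,0,0],"gripper":[255,255,255,255,255]}' 30
python3 -m creep '{"translation":[[0,0,0],[0,0,0],[0,0,0],[0,0,0],[0,0,0]],"yaw":[0,0,0,0,0],"gripper":[255,255,255,255,255]}' 30
```

```text
time_s: 2.33
ee_pos: [0.3566, -0.3203, 0.0412]
eef_rot: [-3.137, -0.005, 1.951]
force: [-0.1, -0.6, 0.1]
grip_width: 0.0571
time_s: 2.75
ee_pos: [0.357, -0.3207, 0.0423]
eef_rot: [-3.138, -0.004, 1.951]
force: [0.4, 0.0, -0.3]
grip_width: 0.027
time_s: 3.17
ee_pos: [0.3572, -0.3209, 0.0426]
eef_rot: [-3.138, -0.003, 1.951]
force: [-0.3, 0.2, 5.5]
grip_width: 0.0092
```

```bash
python3 -m creep '{"translation":[[0,0,20],[0,0,40],[0,0,60],[0,0,80],[0,0,90]],"yaw":[0,0,0,-0.1,-0.2],"gripper":[255,255,255,255,255]}'
python3 -m creep '{"translation":[[2,15,0],[4,30,0],[6,45,0],[9,60,0],[11,75,0]],"yaw":[-0.12,-0.24,-0.36,-0.48,-0.6],"gripper":[255,255,255,255,255]}'
python3 -m creep '{"translation":[[2,15,0],[4,30,0],[6,45,0],[6,45,0],[6,45,0]],"yaw":[-0.12,-0.24,-0.36,-0.48,-0.6],"gripper":[255,255,255,255,255]}'
python3 -m creep '{"translation":[[0,0,0],[0,0,0],[0,0,0],[0,0,0],[0,0,0]],"yaw":[-0.12,-0.22,-0.23,-0.23,-0.23],"gripper":[255,255,255,255,255]}'
python3 - <<'E'
from m import *
im,P=cam('wrist')
save('w3',im)
o=ctrl.get_obs();print(o['ee_pos'],o['eef_rot'],o['grip_width'])
z0=o['ee_pos'][2]
clusters(P,im,z0-.003,z0+.02,(.25,.53,-.42,-.1),25)
print('box');clusters(P,im,.078,.09,(.35,.73,-.32,.1),100)
print('tab');clusters(P,im,.027,.038,(.4,.53,-.22,-.1),10)
E
```

```text
time_s: 3.58
ee_pos: [0.3575, -0.3212, 0.1347]
eef_rot: [-3.139, -0.002, 1.747]
force: [-0.1, -0.3, 0.2]
grip_width: 0.009
time_s: 4.0
ee_pos: [0.3685, -0.2454, 0.1345]
eef_rot: [-3.139, -0.002, 1.14]
force: [0.2, -0.4, -0.9]
grip_width: 0.009
time_s: 4.42
ee_pos: [0.3744, -0.1997, 0.1344]
eef_rot: [-3.138, -0.001, 0.536]
force: [-0.1, -0.6, -0.8]
grip_width: 0.0092
time_s: 4.83
ee_pos: [0.3744, -0.1997, 0.1343]
eef_rot: [-3.138, -0.001, 0.309]
force: [0.1, 0.8, -1.1]
grip_width: 0.0088
[ 0.37441194 -0.1996971   0.1343603 ] [-3.13830692e+00 -1.28196805e-03  3.08670548e-01] 0.009392136995989325
[ 226  101   64  165 3580] rect (array([ 400.2, -195.2]), array([96.3, 32.8]), 7.2) z [0.133 0.137 0.151] rgb [166 136  85]
[241 298  32  33 817] rect (array([ 323.3, -216. ]), array([23.5, 19.7]), 16.0) z [0.134 0.139 0.143] rgb [154 119  69]
box
[  111     0   291    69 18878] rect (array([ 492.4, -160.9]), array([ 44.9, 199.7]), 17.5) z [0.083 0.085 0.088] rgb [216 134  61]
tab
[249  68  16  33 426] rect (array([ 464.3, -170.6]), array([26. , 12.6]), 19.0) z [0.031 0.033 0.037] rgb [108  66  34]
[213  71  30   3  57] rect (array([ 466.8, -143. ]), array([ 0.5, 25.7]), 17.4) z [0.028 0.033 0.038] rgb [80 49 24]
[268  71  54   3  98] rect (array([ 484.4, -198.1]), array([ 1.2, 45.8]), 18.5) z [0.028 0.033 0.037] rgb [65 38 18]
[175  72  37   3  72] rect (array([ 457.3, -115.5]), array([ 1., 32.]), 18.3) z [0.028 0.033 0.038] rgb [123  81  45]
```

Run:
```python
from m import *
im,P=cam('wrist');o=ctrl.get_obs()
R=Ro.from_euler('xyz',o['eef_rot']).as_matrix();Q=(P-np.array(o['ee_pos']))@R  # tool coords
# dowel shaft: z tool from -6..2, |y|<12, x 20..90
m=(abs(Q[...,1])<.013)&(Q[...,0]>.015)&(Q[...,0]<.1)&(abs(Q[...,2]+.003)<.008)
q=Q[m];print(len(q),'x range',q[:,0].min(),q[:,0].max())
for a in np.arange(.02,.08,.01):
    s=q[(q[:,0]>=a)&(q[:,0]<a+.01)]
    if len(s):print(round(a,2),np.round([s[:,1].min(),s[:,1].max(),s[:,1].mean(),np.percentile(s[:,2],3)],4))
# front face of box
m=(P[...,2]>.03)&(P[...,2]<.07)&(P[...,0]>.4)&(P[...,0]<.53)&(P[...,1]>-.26)&(P[...,1]<-.06)
f=P[m];c=np.array([474.6,-167.6])/1e3;d=np.array([np.cos(.315),np.sin(.315)]);n=np.array([-d[1],d[0]])
a=(f[:,:2]-c)@d;b=(f[:,:2]-c)@n
k=abs(a)<.008;print('face slope/offset',np.polyfit(b[k],a[k],1),k.sum())
print('tab',np.percentile(b[(a<-.008)&(a>-.03)],[3,50,97]), 'hole pts',[(round(x,4)) for x in np.percentile(b[(a>.008)&(a<.02)],[5,50,95])] if ((a>.008)&(a<.02)).any() else None)
save('w3c',im[40:310,100:400])
```

```text
1970 x range 0.015007643009069267 0.07481889471608792
0.02 [-0.0046  0.0053  0.0004 -0.0036]
0.03 [-0.0045  0.0052  0.0003 -0.0035]
0.04 [-0.0044  0.0057  0.0005 -0.0037]
0.05 [-0.0044  0.0056  0.0004 -0.0036]
0.06 [-0.0043  0.0056  0.0006 -0.0035]
0.07 [-0.0042  0.0056  0.0006 -0.0036]
face slope/offset [ 4.62143977e-05 -4.19713522e-04] 1892
tab [-0.00507517  0.00096995  0.00627562] hole pts None
```

View pics/w3.png

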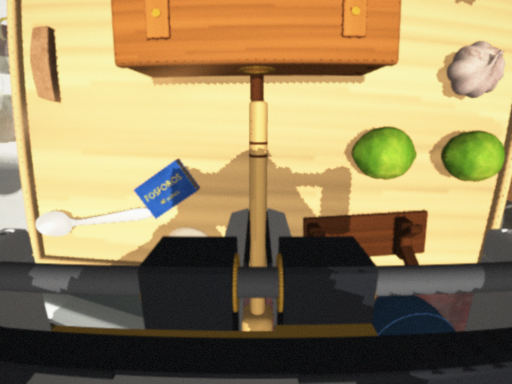

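```bash
python3 -m creep '{"translation":[[0,0,-25],[0,0,-50],[0,0,-75],[0,0,-85],[0,0,-85]],"yaw":[0.005,0.005,0.005,0.005,0.005],"gripper":[255,255,255,255,255]}'
python3 -m creep '{"translation":[[8,2.5,0],[16,5,0],[24,7.5,0],[32,10,0],[36,11.2,0]],"yaw":[0,0,0,0,0],"gripper":[255,255,255,255,255]}'
```

```text
time_s: 5.35
ee_pos: [0.3733, -0.1991, 0.0474]
eef_rot: [-3.135, 0.001, 0.314]
force: [1.0, -0.3, 0.8]
grip_width: 0.009
time_s: 5.77
ee_pos: [0.4109, -0.1876, 0.048]
eef_rot: [-3.136, 0.0, 0.315]
force: [0.2, 0.2, -0.2]
grip_width: 0.0092
```

```bash
python3 -m creep '{"translation":[[2.5,0.8,0],[5,1.6,0],[7.5,2.4,0],[9.5,3,0],[9.5,3,0]],"yaw":[0,0,0,0,0],"gripper":[255,255,255,255,255]}'
python3 - <<'E'
from m import *
im,P=cam('top')
clusters(P,im,.2,.24,(.5,.73,-.32,.1),20)
clusters(P,im,.08,.09,(.45,.73,-.32,.1),50)
E
```

```text
time_s: 6.18
ee_pos: [0.4204, -0.1845, 0.0479]
eef_rot: [-3.136, 0.001, 0.315]
force: [-3.7, -1.6, -0.5]
grip_width: 0.0088
[199  92  22  22 381] rect (array([710.1, -27.9]), array([40.6, 39.3]), 88.6) z [0.209 0.223 0.226] rgb [135 115  32]
[233  93   7   8  43] rect (array([722.4, -81.4]), array([11.6, 11.5]), 40.3) z [0.203 0.214 0.22 ] rgb [28 26 23]
[218 144  82  33 440] rect (array([ 608., -123.]), array([ 19.4, 198.2]), 18.2) z [0.083 0.087 0.09 ] rgb [166 105  48]
```

```bash
python3 -m creep '{"translation":[[0,0,0],[0,0,0],[0,0,0],[0,0,0],[0,0,0]],"yaw":[0,0,0,0,0],"gripper":[255,255,255,255,255]}'
python3 - <<'E'
from m import *
im,P=cam('top');save('top2',im)
clusters(P,im,.12,.24,(.5,.73,-.32,.1),20)
d=np.array([np.cos(.315),np.sin(.315)])
b=(P[...,:2]-np.array([.544,-.145]))@d;n=(P[...,:2]-np.array([.544,-.145]))@np.array([-d[1],d[0]])
for z in np.arange(.08,.24,.02):
    m=(abs(P[...,2]-z)<.01)&(abs(n)<.1)&(b>0)&(b<.12)
    if m.sum(): print(round(z,2),m.sum(),np.round(np.percentile(b[m],[3,50,97]),3))
E
```

```text
time_s: 6.65
ee_pos: [0.4202, -0.1846, 0.0479]
eef_rot: [-3.136, 0.001, 0.315]
force: [-3.2, -0.2, -0.1]
grip_width: 0.0091
[199  92  26  32 578] rect (array([709.7, -22. ]), array([40.1, 55.6]), 2.1) z [0.133 0.222 0.225] rgb [115  95  36]
[230  93  17  24 282] rect (array([717.4, -80.9]), array([25. , 35.6]), 0.1) z [0.13  0.179 0.216] rgb [66 52 41]
[ 217  144   95   43 1367] rect (array([ 585.3, -131. ]), array([ 55. , 199.4]), 18.1) z [0.13  0.202 0.218] rgb [113  74  38]
0.08 166 [0.002 0.031 0.081]
0.1 145 [0.072 0.076 0.119]
0.12 356 [0.066 0.114 0.12 ]
0.14 149 [0.059 0.063 0.068]
0.16 157 [0.053 0.057 0.061]
0.18 166 [0.047 0.05  0.055]
0.2 284 [0.018 0.043 0.049]
0.22 543 [0.029 0.034 0.04 ]
```

```bash
python3 -m creep '{"translation":[[-9.5,-3.1,0],[-19,-6.2,0],[-28.5,-9.3,0],[-38,-12.4,0],[-52,-17,0]],"yaw":[0,0,0,0,0],"gripper":[255,255,255,255,255]}'
python3 -m creep '{"translation":[[0,0,25],[0,0,50],[0,0,75],[0,0,90],[0,0,90]],"yaw":[0,0,0,0,0.1],"gripper":[255,255,255,255,255]}'
python3 - <<'E'
from m import *
im,P=cam('top');save('top3',im)
d=np.array([np.cos(.315),np.sin(.315)])
b=(P[...,:2]-np.array([.544,-.145]))@d;n=(P[...,:2]-np.array([.544,-.145]))@np.array([-d[1],d[0]])
for z in np.arange(.08,.24,.02):
    m=(abs(P[...,2]-z)<.01)&(abs(n)<.1)&(b>0)&(b<.12)
    if m.sum(): print(round(z,2),m.sum(),np.round(np.percentile(b[m],[3,50,97]),3))
print('low');clusters(P,im,.03,.07,(.3,.7,-.42,-.2),100)
print('box rim');clusters(P,im,.06,.08,(.4,.7,-.3,0),20)
E
```

```text
time_s: 7.12
ee_pos: [0.3675, -0.2019, 0.048]
eef_rot: [-3.136, 0.0, 0.315]
force: [0.7, -0.2, -0.7]
grip_width: 0.009
time_s: 7.53
ee_pos: [0.3679, -0.2029, 0.1411]
eef_rot: [-3.141, -0.003, 0.413]
force: [-0.5, -0.5, -1.2]
grip_width: 0.009
0.08 598 [0.007 0.069 0.076]
0.1 256 [0.075 0.078 0.08 ]
0.12 267 [0.079 0.081 0.083]
0.14 284 [0.083 0.085 0.087]
0.16 295 [0.086 0.088 0.091]
0.18 287 [0.09  0.092 0.094]
0.2 350 [0.088 0.096 0.098]
0.22 634 [0.085 0.101 0.108]
low
[331 145  21  20 302] rect (array([ 623.5, -323.3]), array([45. , 47.6]), 9.7) z [0.034 0.045 0.057] rgb [155 135 118]
[290 150  26  53 144] rect (array([ 572.9, -230.8]), array([131.9,  11.3]), 22.8) z [0.033 0.052 0.069] rgb [75 45 18]
[345 179  21  21 312] rect (array([ 539.8, -352. ]), array([46. , 46.2]), 43.5) z [0.034 0.046 0.056] rgb [156 137 117]
[357 209  24  20 372] rect (array([ 468. , -380.5]), array([48.2, 49.3]), 56.4) z [0.039 0.052 0.059] rgb [108 123  50]
[322 220  25  21 368] rect (array([ 443.6, -297.2]), array([46. , 52.2]), 48.9) z [0.039 0.052 0.06 ] rgb [ 93 118  31]
[354 251  13  20 115] rect (array([ 370.9, -354.4]), array([45.8, 12.8]), 22.4) z [0.033 0.043 0.054] rgb [72 51 29]
box rim
[ 219  145  101   88 1025] rect (array([ 544.1, -144.5]), array([149.2, 196.1]), 18.1) z [0.065 0.074 0.077] rgb [148  97  46]
[273 209   8   6  33] rect (array([ 490.8, -161.7]), array([10.3, 15.5]), 16.7) z [0.065 0.069 0.074] rgb [146 146 145]
```

```bash
python3 -m creep '{"translation":[[0,0,0],[0,0,0],[0,0,0],[0,0,0],[0,0,0]],"yaw":[0.12,0.24,0.36,0.48,0.6],"gripper":[255,255,255,255,255]}'
python3 -m creep '{"translation":[[-2,-20,0],[-4,-40,0],[-6,-60,0],[-8,-80,0],[-10,-100,0]],"yaw":[0.12,0.24,0.36,0.48,0.6],"gripper":[255,255,255,255,255]}'
python3 -m creep '{"translation":[[-1,-18,0],[-1,-18,0],[-1,-18,0],[-1,-18,0],[-1,-18,0]],"yaw":[0.12,0.24,0.33,0.336,0.336],"gripper":[255,255,255,255,255]}'
```

```text
time_s: 8.0
ee_pos: [0.3667, -0.2027, 0.1392]
eef_rot: [-3.139, -0.002, 1.029]
force: [-0.0, 0.3, -0.3]
grip_width: 0.0091
time_s: 8.42
ee_pos: [0.3557, -0.3036, 0.1387]
eef_rot: [-3.139, -0.003, 1.633]
force: [-0.1, 0.1, -0.2]
grip_width: 0.009
time_s: 8.83
ee_pos: [0.3542, -0.3216, 0.1384]
eef_rot: [-3.139, -0.003, 1.965]
force: [0.2, 0.4, -0.8]
grip_width: 0.0093
```

```bash
python3 -m creep '{"translation":[[3,0.7,-20],[3,0.7,-45],[3,0.7,-65],[3,0.7,-75],[3,0.7,-80]],"yaw":[-0.014,-0.014,-0.014,-0.014,-0.014],"gripper":[255,255,255,255,255]}'
python3 - <<'E'
from m import *
im,P=cam('wrist')
o=ctrl.get_obs();print(o['ee_pos'],o['eef_rot'],o['grip_width'])
z=o['ee_pos'][2]; save('w4',im)
clusters(P,im,.047,.054,(.25,.43,-.42,-.23),25)
clusters(P,im,z-.0,z+.02,(.25,.43,-.42,-.23),25)
E
```

```text
time_s: 9.25
ee_pos: [0.3567, -0.3204, 0.0571]
eef_rot: [-3.138, -0.005, 1.949]
force: [0.6, -1.3, -0.1]
grip_width: 0.0093
[ 0.35676879 -0.32047265  0.05720113] [-3.13783955 -0.00476469  1.94920694] 0.009268496891312922
[221 130  21  22 382] rect (array([ 322.4, -276.6]), array([11.4, 11.9]), 21.3) z [0.048 0.052 0.054] rgb [54 31 17]
[281 130  21  22 376] rect (array([ 354.6, -264. ]), array([11.4, 12. ]), 21.7) z [0.048 0.052 0.054] rgb [71 41 22]
[365 210  28  47 613] rect (array([ 426.1, -296.2]), array([ 7.8, 32.3]), 0.0) z [0.048 0.051 0.053] rgb [ 91 114  33]
[230 212  19   7  65] rect (array([ 342.8, -316.4]), array([10.8,  1.6]), 15.1) z [0.048 0.051 0.054] rgb [87 84 81]
[266 212  20   7  74] rect (array([ 362.9, -308.3]), array([11.4,  2.1]), 29.0) z [0.048 0.051 0.054] rgb [85 82 78]
[243 304   8  10  41] rect (array([ 369.7, -376.1]), array([6.8, 1.7]), 63.3) z [0.048 0.051 0.054] rgb [124  97  59]
[266 304   7   9  38] rect (array([ 384. , -369.4]), array([2.2, 5.1]), 83.8) z [0.048 0.051 0.054] rgb [120  94  58]
[ 226  101   64  165 3163] rect (array([ 343.5, -297.3]), array([32.6, 95.4]), 32.5) z [0.058 0.06  0.074] rgb [157 125  78]
[242 298  32  33 746] rect (array([ 376.2, -370.4]), array([20. , 23.1]), 20.6) z [0.058 0.062 0.065] rgb [210 180 109]
```

```bash
python3 -m creep '{"translation":[[0.4,-0.4,-5],[0.4,-0.4,-10],[0.4,-0.4,-14],[0.4,-0.4,-14.5],[0.4,-0.4,-14.5]],"yaw":[0,0,0,0,0],"gripper":[255,255,255,255,255]}'
python3 -m creep '{"translation":[[0,0,0],[0,0,0],[0,0,0],[0,0,0],[0,0,0]],"yaw":[0,0,0,0,0],"gripper":[190,160,140,120,120]}'
python3 -m creep '{"translation":[[0,0,0],[0,0,15],[0,0,40],[0,0,70],[0,0,100]],"yaw":[0,0,0,0,0],"gripper":[120,120,120,80,0]}'
python3 - <<'E'
from m import *
im,P=cam('wrist');save('w5',im)
clusters(P,im,.0445,.056,(.25,.5,-.42,-.23),25)
clusters(P,im,.04,.07,(.4,.5,-.42,-.23),25)
E
```

```text
time_s: 9.72
ee_pos: [0.3574, -0.3211, 0.043]
eef_rot: [-3.138, -0.004, 1.949]
force: [1.0, 0.9, 0.9]
grip_width: 0.0091
time_s: 10.13
ee_pos: [0.3574, -0.3211, 0.043]
eef_rot: [-3.138, -0.004, 1.949]
force: [-0.4, -0.3, -0.6]
grip_width: 0.0388
time_s: 10.55
ee_pos: [0.3571, -0.3207, 0.144]
eef_rot: [-3.138, -0.005, 1.949]
force: [0.4, -0.9, 0.6]
grip_width: 0.0594
[ 248  109   21  157 1247] rect (array([ 356.7, -319.8]), array([ 19.4, 146.1]), 21.4) z [0.045 0.046 0.051] rgb [202 167  99]
[234 126  16  14 197] rect (array([ 323.5, -276. ]), array([12.9, 11.3]), 21.0) z [0.045 0.051 0.054] rgb [73 42 22]
[271 126  16  15 208] rect (array([ 353.7, -264.5]), array([13. , 12.1]), 22.5) z [0.046 0.051 0.053] rgb [85 50 27]
[430 157  12  22 128] rect (array([ 497.8, -238.8]), array([ 2.4, 18.2]), 18.1) z [0.045 0.051 0.056] rgb [67 39 19]
[ 330  176   46   52 1186] rect (array([ 442.2, -297.3]), array([44.8, 45.7]), 45.8) z [0.045 0.052 0.056] rgb [119 155  44]
[235 223  14  15 177] rect (array([ 355.6, -360. ]), array([12. , 12.3]), 21.1) z [0.045 0.051 0.054] rgb [57 34 19]
[269 223  15  15 179] rect (array([ 385.8, -348.2]), array([13. , 11.8]), 21.7) z [0.045 0.051 0.054] rgb [78 47 25]
[320 297  13   9  56] rect (array([ 461.9, -399.9]), array([ 9. , 14.2]), 42.5) z [0.048 0.052 0.055] rgb [129 153  55]
[427 157  25  22 369] rect (array([ 497.7, -238.7]), array([ 2.8, 18.4]), 19.3) z [0.042 0.056 0.069] rgb [67 39 18]
[ 328  172   48   58 2079] rect (array([ 442. , -297.6]), array([48.1, 47.6]), 55.1) z [0.042 0.053 0.059] rgb [132 167  48]
[319 297  14   9  65] rect (array([ 463.3, -402.2]), array([10. , 19.3]), 42.5) z [0.043 0.052 0.055] rgb [133 155  59]
```

```bash
cat > g.py <<'E'
from m import *
import sys
def find(x,y):
    im,P=cam('wrist');o=ctrl.get_obs()
    m=(P[...,2]>.03)&(P[...,2]<.08)&(np.hypot(P[...,0]-x,P[...,1]-y)<.06)
    R=Ro.from_euler('xyz',o['eef_rot']).as_matrix();Q=(P-np.array(o['ee_pos']))@R
    q=P[m];lo,hi=np.percentile(q,[1,99],axis=0)
    print('n',len(q),'ctr',np.round((lo+hi)/2,4),'ext',np.round(hi-lo,4),rect(q[:,:2]))
    w,V=np.linalg.eigh(np.cov(q[:,:2].T));print('long axis yaw',np.arctan2(V[1,1],V[0,1])%np.pi,np.sqrt(w))
    t=(lo+hi)/2; e=np.array(o['ee_pos']);print('ee',np.round(e,4),'yaw',o['eef_rot'][2],'shift mm',np.round((t-e)*1e3,1)[:2]);return im,P
if __name__=='__main__':
    find(float(sys.argv[1]),float(sys.argv[2]))
E
python3 -m creep '{"translation":[[36,-6,0],[73,-13,0],[110,-19,0],[146,-26,0],[183,-32,0]],"yaw":[-0.06,-0.06,-0.06,-0.06,-0.06],"gripper":[0,0,0,0,0]}'
python3 -m creep '{"translation":[[0,0,0],[0,0,0]],"yaw":[0,0],"gripper":[0,0]}'
python3 g.py .540 -.352; python3 g.py .623 -.324
```

```text
time_s: 11.02
ee_pos: [0.5434, -0.3545, 0.1495]
eef_rot: [-3.141, 0.002, 1.889]
force: [0.7, -0.3, -0.3]
grip_width: 0.0936
time_s: 11.18
ee_pos: [0.5442, -0.3541, 0.1479]
eef_rot: [-3.14, 0.001, 1.89]
force: [-0.5, 0.9, 0.3]
grip_width: 0.0946
n 2086 ctr [ 0.5223 -0.356   0.0465] ext [0.0795 0.0526 0.0292] (array([ 522.6, -355.6]), array([84.4, 48. ]), 14.8)
long axis yaw 0.40492523981116824 [0.01083229 0.02163174]
ee [ 0.5431 -0.3542  0.1484] yaw 1.889378694992793 shift mm [-20.8  -1.8]
n 1864 ctr [ 0.6218 -0.323   0.0463] ext [0.0417 0.0454 0.0299] (array([ 623.1, -323.2]), array([48.6, 45.5]), 67.3)
long axis yaw 1.4767575871240726 [0.01046056 0.01170629]
ee [ 0.5426 -0.3544  0.149 ] yaw 1.888769627507429 shift mm [79.2 31.4]
```

```bash
sed -i 's/<.06)/<.037)/' g.py
python3 - <<'E'
from g import *
im,P=find(.540,-.352);save('w6',im)
clusters(P,im,.035,.07,(.4,.7,-.45,-.23),60)
E
```

```text
n 1818 ctr [ 0.5402 -0.3509  0.0466] ext [0.0447 0.0423 0.0292] (array([ 540.9, -352.3]), array([46.4, 48.2]), 46.6)
long axis yaw 2.927960720887182 [0.01104071 0.01160736]
ee [ 0.5424 -0.3545  0.1495] yaw 1.8883449790089335 shift mm [-2.2  3.6]
[ 148   63   54   68 2611] rect (array([ 443.4, -298. ]), array([49.1, 51.5]), 49.6) z [0.04  0.052 0.059] rgb [ 98 111  39]
[250  71 122   8 666] rect (array([ 551. , -245.2]), array([97.3,  2.2]), 17.7) z [0.039 0.056 0.068] rgb [69 40 19]
[447 114  27   6 151] rect (array([ 692.6, -232.5]), array([3. , 5.3]), 44.4) z [0.037 0.053 0.068] rgb [38 35 31]
[ 153  159   49   56 2032] rect (array([ 468.9, -379.7]), array([45.9, 50.8]), 58.3) z [0.039 0.052 0.059] rgb [ 84 109  32]
[ 233  159   50   50 1740] rect (array([ 540.9, -352.5]), array([46.2, 47.4]), 49.8) z [0.037 0.046 0.056] rgb [157 132 115]
[ 323  160   49   49 1724] rect (array([ 623.2, -323.7]), array([47. , 44.8]), 61.9) z [0.037 0.046 0.057] rgb [213 188 168]
```

View pics/w6.png

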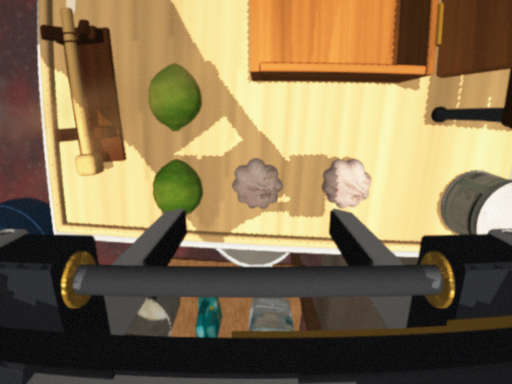

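```bash
python3 -m creep '{"translation":[[-2,2.5,-10],[-2,2.5,-25],[-2,2.5,-50],[-2,2.5,-80],[-2,2.5,-111]],"yaw":[0,0,0,0,0],"gripper":[80,80,80,80,80]}' 15
python3 -m creep '{"translation":[[0,0,0],[0,0,0],[0,0,0],[0,0,0],[0,0,0]],"yaw":[0,0,0,0,0],"gripper":[255,255,255,255,255]}' 15
python3 -m creep '{"translation":[[0,0,0],[0,0,20],[0,0,50],[0,0,80],[0,0,100]],"yaw":[0,0,0,0,0],"gripper":[255,255,255,255,255]}' 15
```

```text
time_s: 11.75
ee_pos: [0.5396, -0.3521, 0.038]
eef_rot: [-3.141, 0.004, 1.888]
force: [0.3, 0.7, 0.1]
grip_width: 0.0655
time_s: 12.17
ee_pos: [0.5399, -0.3525, 0.0397]
eef_rot: [3.141, 0.005, 1.887]
force: [0.4, -0.9, -0.1]
grip_width: 0.0465
time_s: 12.58
ee_pos: [0.5404, -0.3529, 0.1434]
eef_rot: [3.139, 0.008, 1.888]
force: [0.4, -0.2, -0.3]
grip_width: 0.046
```

```bash
python3 -m creep '{"translation":[[0,30,0],[0,60,0],[0,90,0],[0,120,0],[0,148,0]],"yaw":[0,0,0,0,0],"gripper":[255,255,255,255,255]}'
python3 -m creep '{"translation":[[0,0,-20],[0,0,-40],[0,0,-65],[0,0,-85],[0,0,-94]],"yaw":[0,0,0,0,0],"gripper":[255,255,255,255,255]}'
```

```text
time_s: 13.0
ee_pos: [0.5403, -0.2034, 0.1442]
eef_rot: [3.138, 0.009, 1.888]
force: [0.3, -0.3, -0.3]
grip_width: 0.0462
time_s: 13.42
ee_pos: [0.5394, -0.2029, 0.0482]
eef_rot: [3.14, 0.007, 1.888]
force: [-0.1, -0.6, -0.6]
grip_width: 0.0463
```

```bash
python3 -m creep '{"translation":[[0,0,-1],[0,0,-1],[0,0,-1],[0,0,15],[0,0,35]],"yaw":[0,0,0,0,0],"gripper":[112,112,112,112,112]}'
python3 -m creep '{"translation":[[0,0,25],[0,0,50],[20,-30,65],[40,-60,65],[70,-100,65]],"yaw":[0,0,0,0,0],"gripper":[110,110,80,80,80]}'
python3 -m creep '{"translation":[[8,-12,0],[11,-17,0],[11,-17,0]],"yaw":[0,0,0],"gripper":[80,80,80]}'
python3 - <<'E'
from g import *
im,P=find(.623,-.324);save('w7',im)
clusters(P,im,.035,.07,(.4,.7,-.45,-.1),60)
E
```

```text
time_s: 13.83
ee_pos: [0.5392, -0.2029, 0.0839]
eef_rot: [3.14, 0.007, 1.888]
force: [0.1, 1.0, 0.4]
grip_width: 0.0526
time_s: 14.25
ee_pos: [0.6054, -0.2973, 0.1528]
eef_rot: [3.137, 0.01, 1.889]
force: [0.6, 0.0, 0.1]
grip_width: 0.0642
time_s: 14.5
ee_pos: [0.6165, -0.3151, 0.1534]
eef_rot: [3.136, 0.011, 1.888]
force: [0.1, 0.7, -0.1]
grip_width: 0.0644
n 1732 ctr [ 0.6233 -0.3221  0.0466] ext [0.0431 0.0445 0.0293] (array([ 622.9, -323.2]), array([46. , 47.9]), 52.7)
long axis yaw 0.9095896411669439 [0.01124035 0.01125858]
ee [ 0.6162 -0.314   0.1533] yaw 1.8883317106477582 shift mm [ 7.1 -8.1]
[ 151    0   51   82 1166] rect (array([ 498.8, -209.1]), array([79.2, 30.8]), 82.7) z [0.036 0.051 0.068] rgb [70 45 26]
[312   0  12  82 668] rect (array([ 623.5, -175.9]), array([ 1.5, 71.3]), 17.9) z [0.037 0.054 0.069] rgb [66 38 18]
[ 186   12   55   61 2375] rect (array([ 538.7, -204.5]), array([46.8, 48.2]), 78.2) z [0.042 0.052 0.062] rgb [215 186 164]
[  63   81   53   65 2415] rect (array([ 445.8, -298. ]), array([51.5, 46.2]), 67.6) z [0.038 0.052 0.059] rgb [116 122  47]
[151  90 174   5 495] rect (array([ 573.3, -237.6]), array([144.3,   0.9]), 18.1) z [0.04  0.053 0.064] rgb [79 49 25]
[360 121  16  13 160] rect (array([ 692. , -229.9]), array([ 3. , 10.1]), 18.0) z [0.037 0.055 0.068] rgb [41 39 33]
[  73  172   50   58 2040] rect (array([ 469.8, -378.3]), array([43.8, 52.8]), 50.4) z [0.038 0.052 0.059] rgb [128 165  48]
[ 238  172   48   48 1652] rect (array([ 623. , -323.5]), array([45.8, 47.2]), 53.0) z [0.037 0.046 0.057] rgb [161 135 118]
```

```bash
python3 -m creep '{"translation":[[7,-9,-10],[7,-9,-30],[7,-9,-60],[7,-9,-90],[7,-9,-114]],"yaw":[0,0,0,0,0],"gripper":[80,80,80,80,80]}' 15
python3 -m creep '{"translation":[[0,0,0],[0,0,0],[0,0,0],[0,0,0],[0,0,0]],"yaw":[0,0,0,0,0],"gripper":[255,255,255,255,255]}' 15
python3 -m creep '{"translation":[[0,0,0],[0,0,20],[0,0,50],[0,0,80],[0,0,110]],"yaw":[0,0,0,0,0],"gripper":[255,255,255,255,255]}' 15
```

```text
time_s: 14.97
ee_pos: [0.6224, -0.3213, 0.038]
eef_rot: [3.137, 0.01, 1.889]
force: [-0.2, -0.7, 0.5]
grip_width: 0.0642
time_s: 15.38
ee_pos: [0.6232, -0.3215, 0.0404]
eef_rot: [3.135, 0.012, 1.889]
force: [-0.4, 2.9, 7.1]
grip_width: 0.0463
time_s: 15.8
ee_pos: [0.6231, -0.3215, 0.1524]
eef_rot: [3.135, 0.012, 1.889]
force: [1.0, 0.3, 0.1]
grip_width: 0.0462
```

```bash
python3 -m creep '{"translation":[[-38,0,0],[-70,10,0],[-100,30,0],[-117,60,0],[-117,98,0]],"yaw":[0,0,0,0,0],"gripper":[255,255,255,255,255]}'
python3 -m creep '{"translation":[[0,38,0],[0,76,0],[0,110,0],[0,125,0],[0,125,0]],"yaw":[0,0,0,0,0],"gripper":[255,255,255,255,255]}'
python3 - <<'E'
from h import *
print(ctrl.get_obs()['ee_pos'])
E
```

```text
time_s: 16.22
ee_pos: [0.5033, -0.2239, 0.1531]
eef_rot: [3.134, 0.013, 1.886]
force: [1.8, 1.5, 0.1]
grip_width: 0.0462
time_s: 16.63
ee_pos: [0.5035, -0.0964, 0.154]
eef_rot: [3.133, 0.014, 1.889]
force: [-0.1, -1.0, -0.1]
grip_width: 0.0463
[ 0.50345501 -0.09635405  0.15396341]
```

```bash
python3 -m creep '{"translation":[[2,-1.5,-25],[2,-1.5,-55],[2,-1.5,-80],[2,-1.5,-98],[2,-1.5,-106]],"yaw":[0,0,0,0,0],"gripper":[255,255,255,255,255]}'
python3 -m creep '{"translation":[[0,0,-0.5],[0,0,-0.5],[0,0,-0.5],[0,0,15],[0,0,35]],"yaw":[0,0,0,0,0],"gripper":[112,112,112,112,112]}'
python3 -m creep '{"translation":[[0,0,35],[0,0,70],[-8,-20,75],[-20,-50,75],[-30,-80,75]],"yaw":[0,0,0,0,0],"gripper":[112,112,60,60,60]}'
```

```text
time_s: 17.05
ee_pos: [0.5046, -0.0985, 0.046]
eef_rot: [3.135, 0.012, 1.888]
force: [-1.0, 2.4, 13.7]
grip_width: 0.0461
time_s: 17.47
ee_pos: [0.5043, -0.0986, 0.0816]
eef_rot: [3.136, 0.012, 1.888]
force: [0.3, 0.3, 1.0]
grip_width: 0.0526
time_s: 17.88
ee_pos: [0.4744, -0.1794, 0.1588]
eef_rot: [3.133, 0.014, 1.89]
force: [-0.3, 0.9, -0.2]
grip_width: 0.0691
```

```bash
python3 -m creep '{"translation":[[-8,-30,0],[-15,-60,0],[-25,-90,0],[-30,-115,0],[-30,-115,0]],"yaw":[0,0,0,0,0],"gripper":[30,30,30,30,30]}'
python3 - <<'E'
from g import *
im,P=find(.443,-.298);save('w8',im)
hsv=cv2.cvtColor(im,cv2.COLOR_RGB2HSV);g=(hsv[...,0]>30)&(hsv[...,0]<60)&(hsv[...,1]>130)
n,l,st,_=cv2.connectedComponentsWithStats(g.astype(np.uint8))
for i in range(1,n):
    if st[i,4]<800: continue
    p=np.argwhere(l==i)[:,::-1].astype(np.float32)
    e=cv2.fitEllipse(cv2.convexHull(p)); print('ellipse px',e)
    t=np.radians(e[2]+90); c=np.array(e[0]); v=np.array([np.cos(t),np.sin(t)])*12
    a=P[int(c[1]-v[1]),int(c[0]-v[0])];b=P[int(c[1]+v[1]),int(c[0]+v[0])]
    print('c',np.round(P[int(c[1]),int(c[0])],4),'long yaw',np.arctan2(b[1]-a[1],b[0]-a[0])%np.pi, 'pct',np.round(np.mean([np.nanpercentile(P[l==i],[2],axis=0),np.nanpercentile(P[l==i],[98],axis=0)],0),4))
clusters(P,im,.035,.07,(.35,.7,-.45,-.05),60)
E
```

```text
time_s: 18.3
ee_pos: [0.4434, -0.2983, 0.1603]
eef_rot: [3.132, 0.017, 1.887]
force: [-0.0, -0.1, -1.1]
grip_width: 0.0832
n 2038 ctr [ 0.4427 -0.2968  0.0481] ext [0.0437 0.0523 0.0239] (array([ 443.1, -297.5]), array([48.3, 50.8]), 52.2)
long axis yaw 1.8632894191259304 [0.01122697 0.0132386 ]
ee [ 0.4439 -0.2964  0.16  ] yaw 1.8870437298954097 shift mm [-1.2 -0.4]
ellipse px ((256.9682312011719, 182.22499084472656), (45.141204833984375, 54.82554244995117), 179.018310546875)
c [ 0.4407 -0.2926  0.058 ] long yaw 1.9263457572858629 pct [[ 0.4426 -0.2952  0.0496]]
ellipse px ((254.81333923339844, 256.7754211425781), (40.548580169677734, 41.59189224243164), 115.6071548461914)
c [nan nan nan] long yaw 3.0704444789994247 pct [[ 0.458  -0.3259  0.1437]]
[ 328    0   18  173 1780] rect (array([ 482.3, -187.5]), array([  5.7, 151.9]), 18.4) z [0.037 0.054 0.068] rgb [75 45 21]
[ 352    0   65   86 2841] rect (array([ 501.6, -137.9]), array([92.8, 44.5]), 81.5) z [0.038 0.053 0.066] rgb [159 144 131]
[ 346    0  160  167 5090] rect (array([ 595.3, -177. ]), array([201.6, 100.6]), 67.6) z [0.037 0.054 0.068] rgb [65 37 18]
[ 355   96   53   53 1980] rect (array([ 537.1, -203.3]), array([45.3, 48.6]), 9.2) z [0.04  0.051 0.063] rgb [216 189 169]
[172 117  12  13 141] rect (array([ 354.4, -264.5]), array([12.5, 11.2]), 18.8) z [0.047 0.052 0.054] rgb [52 28 15]
[148 147  42  77 875] rect (array([ 367.5, -327.8]), array([34.8, 76.4]), 0.1) z [0.04  0.045 0.052] rgb [128  96  56]
[ 234  153   47   59 2031] rect (array([ 443.1, -297.6]), array([48. , 50.8]), 52.1) z [0.04  0.052 0.059] rgb [ 89 113  33]
[493 189  19  16 191] rect (array([ 692.3, -228.5]), array([11.6,  7.1]), 79.3) z [0.036 0.048 0.059] rgb [44 43 36]
[ 233  235   44   31 1045] rect (array([ 463. , -367.4]), array([46.4, 31.6]), 19.3) z [0.037 0.049 0.057] rgb [117 155  44]
```

View pics/w8.png

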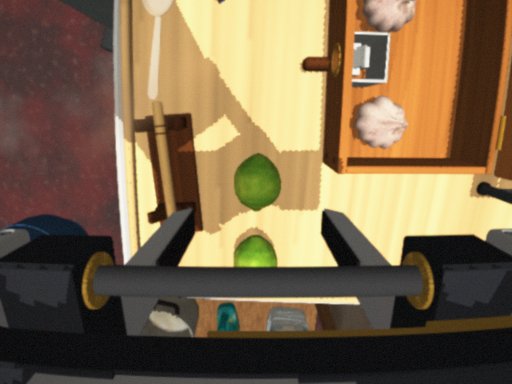

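```bash
python3 -m creep '{"translation":[[0,0,-10],[0,0,-35],[0,0,-65],[0,0,-95],[0,0,-121]],"yaw":[0.02,0.02,0.02,0.02,0.02],"gripper":[75,75,75,75,75]}' 20
python3 -m creep '{"translation":[[0,0,0],[0,0,0],[0,0,0],[0,0,0],[0,0,0]],"yaw":[0,0,0,0,0],"gripper":[255,255,255,255,255]}' 20
python3 -m creep '{"translation":[[0,0,0],[0,0,20],[0,0,50],[0,0,80],[0,0,110]],"yaw":[0,0,0,0,0],"gripper":[255,255,255,255,255]}' 20
```

```text
time_s: 18.77
ee_pos: [0.444, -0.295, 0.0374]
eef_rot: [3.132, 0.016, 1.91]
force: [0.6, 0.1, -0.1]
grip_width: 0.0664
time_s: 19.18
ee_pos: [0.4447, -0.2954, 0.039]
eef_rot: [3.131, 0.018, 1.91]
force: [1.1, -0.6, 3.3]
grip_width: 0.0456
time_s: 19.6
ee_pos: [0.4446, -0.2953, 0.151]
eef_rot: [3.13, 0.019, 1.91]
force: [0.4, -0.5, -0.9]
grip_width: 0.0457
```

```bash
python3 -m creep '{"translation":[[10,0,0],[20,0,0],[30,0,0],[40,0,0],[50,0,0]],"yaw":[-0.12,-0.24,-0.36,-0.48,-0.6],"gripper":[255,255,255,255,255]}'
python3 -m creep '{"translation":[[10,20,0],[20,40,0],[30,60,0],[40,80,0],[50,100,0]],"yaw":[-0.12,-0.24,-0.36,-0.48,-0.6],"gripper":[255,255,255,255,255]}'
python3 -m creep '{"translation":[[15,10,0],[30,18,0],[46,18,0],[46,18,0],[46,18,0]],"yaw":[-0.12,-0.24,-0.36,-0.395,-0.395],"gripper":[255,255,255,255,255]}'
```

```text
time_s: 20.02
ee_pos: [0.4951, -0.2954, 0.1518]
eef_rot: [3.13, 0.019, 1.304]
force: [0.6, -0.0, -0.6]
grip_width: 0.0455
time_s: 20.43
ee_pos: [0.5455, -0.1944, 0.1524]
eef_rot: [3.129, 0.019, 0.698]
force: [-0.8, 0.2, -1.3]
grip_width: 0.0455
time_s: 20.85
ee_pos: [0.5919, -0.1761, 0.1527]
eef_rot: [3.129, 0.019, 0.302]
force: [-0.2, 0.2, -1.0]
grip_width: 0.0454
```

```bash
python3 -m creep '{"translation":[[-1.5,-1,-25],[-1.5,-1,-55],[-1.5,-1,-80],[-1.5,-1,-95],[-1.5,-1,-104]],"yaw":[0.013,0.013,0.013,0.013,0.013],"gripper":[255,255,255,255,255]}'
python3 -m creep '{"translation":[[0,0,0],[0,0,0],[0,0,0],[0,0,15],[0,0,35]],"yaw":[0,0,0,0,0],"gripper":[112,108,106,106,106]}'
python3 -m creep '{"translation":[[0,0,35],[0,0,70],[-10,-20,75],[-30,-55,75],[-60,-85,75]],"yaw":[0,0,0,0.1,0.2],"gripper":[106,106,60,60,60]}'
```

```text
time_s: 21.27
ee_pos: [0.5894, -0.177, 0.047]
eef_rot: [3.13, 0.02, 0.316]
force: [-0.4, -0.1, -0.1]
grip_width: 0.0458
time_s: 21.68
ee_pos: [0.589, -0.177, 0.0824]
eef_rot: [3.131, 0.021, 0.316]
force: [0.0, -0.3, 0.9]
grip_width: 0.0549
time_s: 22.1
ee_pos: [0.5302, -0.2625, 0.1597]
eef_rot: [3.127, 0.019, 0.523]
force: [0.1, -1.5, -0.4]
grip_width: 0.0701
```

```bash
python3 -m creep '{"translation":[[-15,-20,0],[-30,-45,0],[-50,-75,0],[-68,-105,0],[-68,-112,0]],"yaw":[0.1,0.2,0.3,0.4,0.5],"gripper":[60,40,30,30,30]}'
cat > lime.py <<'E'
from g import *
im,P=find(.468,-.380);save('w9',im)
hsv=cv2.cvtColor(im,cv2.COLOR_RGB2HSV);g=(hsv[...,0]>30)&(hsv[...,0]<60)&(hsv[...,1]>130)
n,l,st,_=cv2.connectedComponentsWithStats(g.astype(np.uint8))
for i in range(1,n):
    if st[i,4]<800: continue
    p=np.argwhere(l==i)[:,::-1].astype(np.float32)
    e=cv2.fitEllipse(cv2.convexHull(p)); print('ellipse px',e)
    t=np.radians(e[2]+90); c=np.array(e[0]); v=np.array([np.cos(t),np.sin(t)])*12
    a=P[int(c[1]-v[1]),int(c[0]-v[0])];b=P[int(c[1]+v[1]),int(c[0]+v[0])]
    print('long yaw',np.arctan2(b[1]-a[1],b[0]-a[0])%np.pi)
clusters(P,im,.035,.07,(.35,.7,-.45,-.05),60)
E
python3 lime.py
```

```text
time_s: 22.52
ee_pos: [0.4597, -0.3783, 0.1615]
eef_rot: [3.124, 0.02, 1.025]
force: [-1.1, 0.4, -0.2]
grip_width: 0.0825
n 2044 ctr [ 0.4689 -0.3798  0.0479] ext [0.0445 0.052  0.0239] (array([ 468.1, -380.5]), array([48. , 51.3]), 56.7)
long axis yaw 1.980245407596725 [0.011184   0.01338675]
ee [ 0.4608 -0.3779  0.1613] yaw 1.0319968446283807 shift mm [ 8.1 -1.9]
ellipse px ((263.807373046875, 179.7030792236328), (45.24903869628906, 55.20308303833008), 127.76766204833984)
long yaw 1.9397456700027724
[173   0  98  50 815] rect (array([ 509.9, -238.5]), array([42.9, 86.2]), 58.3) z [0.037 0.053 0.069] rgb [76 45 22]
[ 91 134  19  18 190] rect (array([ 354.2, -264.9]), array([13.5, 12.3]), 20.9) z [0.036 0.051 0.054] rgb [106  75  46]
[ 238  156   52   49 2035] rect (array([ 468.1, -380.5]), array([48. , 51.3]), 56.7) z [0.04  0.052 0.059] rgb [ 86 111  32]
[ 113  165   72   64 1040] rect (array([ 371.7, -326.2]), array([43.2, 74. ]), 0.2) z [0.04  0.045 0.053] rgb [123  91  52]
[193 213  12  26 159] rect (array([ 387.2, -385.1]), array([21.9, 10. ]), 59.5) z [0.037 0.048 0.051] rgb [138 107  62]
```

```bash
python3 -m creep '{"translation":[[7.5,-2.4,0],[7.5,-2.4,0],[7.5,-2.4,0],[7.5,-2.4,0],[7.5,-2.4,0]],"yaw":[0.12,0.24,0.36,0.48,0.6],"gripper":[40,50,60,75,75]}'
python3 -m creep '{"translation":[[0,0,0],[0,0,0],[0,0,0],[0,0,0],[0,0,0]],"yaw":[0.12,0.24,0.3,0.31,0.31],"gripper":[75,75,75,75,75]}'
python3 lime.py | head -4
```

```text
time_s: 22.98
ee_pos: [0.4689, -0.3798, 0.1626]
eef_rot: [3.123, 0.021, 1.636]
force: [-0.9, -0.4, -0.2]
grip_width: 0.0664
time_s: 23.4
ee_pos: [0.4694, -0.3794, 0.1635]
eef_rot: [3.122, 0.022, 1.944]
force: [0.1, -0.1, 0.4]
grip_width: 0.0664
n 1998 ctr [ 0.4675 -0.3797  0.0482] ext [0.0443 0.0515 0.0233] (array([ 467.6, -380.7]), array([48.5, 51.1]), 52.1)
long axis yaw 1.8895675468163178 [0.01130989 0.01315524]
ee [ 0.4693 -0.3794  0.1633] yaw 1.9433885679385927 shift mm [-1.8 -0.2]
ellipse px ((450.53607177734375, 32.04030990600586), (51.172977447509766, 62.76548385620117), 73.19915008544922)
```

```bash
python3 -m creep '{"translation":[[-1.3,-0.5,-15],[-1.3,-0.5,-40],[-1.3,-0.5,-70],[-1.3,-0.5,-100],[-1.3,-0.5,-124]],"yaw":[0,0,0,0,0],"gripper":[75,75,75,75,75]}' 20
python3 -m creep '{"translation":[[0,0,0],[0,0,0],[0,0,0],[0,0,0],[0,0,0]],"yaw":[0,0,0,0,0],"gripper":[255,255,255,255,255]}' 20
python3 -m creep '{"translation":[[0,0,0],[0,0,20],[0,0,50],[0,0,80],[0,0,110]],"yaw":[0,0,0,0,0],"gripper":[255,255,255,255,255]}' 20
```

```text
time_s: 23.87
ee_pos: [0.4678, -0.3794, 0.0376]
eef_rot: [3.123, 0.021, 1.94]
force: [-0.6, -0.3, 0.2]
grip_width: 0.0664
time_s: 24.28
ee_pos: [0.4685, -0.38, 0.0395]
eef_rot: [3.121, 0.024, 1.94]
force: [-0.1, -0.2, 5.3]
grip_width: 0.0457
time_s: 24.7
ee_pos: [0.4684, -0.3799, 0.1514]
eef_rot: [3.121, 0.024, 1.94]
force: [0.8, -0.6, -1.0]
grip_width: 0.0461
```

```bash
python3 -m creep '{"translation":[[8,25,0],[16,50,0],[24,75,0],[32,100,0],[40,125,0]],"yaw":[-0.12,-0.24,-0.36,-0.48,-0.6],"gripper":[255,255,255,255,255]}'
python3 -m creep '{"translation":[[5,25,0],[10,50,0],[15,75,0],[20,100,0],[30,125,0]],"yaw":[-0.12,-0.24,-0.36,-0.48,-0.6],"gripper":[255,255,255,255,255]}'
python3 -m creep '{"translation":[[8,13,0],[16,26,0],[24,38,0],[24,38,0],[24,38,0]],"yaw":[-0.12,-0.24,-0.36,-0.425,-0.425],"gripper":[255,255,255,255,255]}'
```

```text
time_s: 25.12
ee_pos: [0.5087, -0.2538, 0.1522]
eef_rot: [3.12, 0.025, 1.333]
force: [-0.1, -0.6, -0.9]
grip_width: 0.0455
time_s: 25.53
ee_pos: [0.5385, -0.1276, 0.153]
eef_rot: [3.12, 0.024, 0.727]
force: [0.6, -0.3, -0.6]
grip_width: 0.0457
time_s: 25.95
ee_pos: [0.5628, -0.0889, 0.1534]
eef_rot: [3.119, 0.024, 0.3]
force: [-0.5, 1.0, -0.7]
grip_width: 0.0458
```

```bash
python3 -m creep '{"translation":[[0,-2,-25],[0,-2,-55],[0,-2,-80],[0,-2,-95],[0,-2,-105]],"yaw":[0.015,0.015,0.015,0.015,0.015],"gripper":[255,255,255,255,255]}'
python3 -m creep '{"translation":[[0,0,0],[0,0,0],[0,0,0],[0,0,15],[0,0,35]],"yaw":[0,0,0,0,0],"gripper":[112,108,106,106,106]}'
python3 -m creep '{"translation":[[0,0,35],[0,0,70],[-20,0,80],[-50,-20,80],[-80,-30,80]],"yaw":[0,0,0,0,0],"gripper":[106,106,60,60,100]}'
python3 - <<'E'
from m import *
im,P=cam('wrist');save('w10',im)
d=np.array([np.cos(.315),np.sin(.315)])
B=P[...,:2]-np.array([.544,-.1447]);b=B@d;n=B@np.array([-d[1],d[0]])
m=(abs(b)<.064)&(abs(n)<.088)&~((b<-.03)&(abs(n)<.022))
print('max heights over board',np.nanpercentile(P[...,2][m]-.012,[50,90,99,99.9]))
for s in((-1,-1),(-1,1),(1,-1),(1,1)):
    k=m&(b*s[0]>0)&(n*s[1]>0)&(P[...,2]>.045);print(s,k.sum(),[np.round(np.percentile(x[k],[2,50,98]),3) for x in(b,n,P[...,2])] if k.any() else '')
E
```

```text
time_s: 26.37
ee_pos: [0.562, -0.0912, 0.0469]
eef_rot: [3.12, 0.026, 0.317]
force: [-0.5, -0.2, -1.2]
grip_width: 0.0453
time_s: 26.78
ee_pos: [0.5616, -0.0912, 0.0824]
eef_rot: [3.121, 0.026, 0.317]
force: [-0.5, 0.1, -0.3]
grip_width: 0.055
time_s: 27.2
ee_pos: [0.4813, -0.122, 0.1644]
eef_rot: [3.118, 0.023, 0.319]
force: [0.1, 0.3, 0.0]
grip_width: 0.0637
max heights over board [0.24672069 0.26757756 0.27063225 0.27143211]
(-1, -1) 8646 [array([-0.044, -0.024, -0.008]), array([-0.065, -0.011, -0.   ]), array([0.047, 0.26 , 0.282])]
(-1, 1) 38236 [array([-0.051, -0.027, -0.017]), array([0.002, 0.052, 0.086]), array([0.053, 0.265, 0.282])]
(1, -1) 2356 [array([0.006, 0.03 , 0.055]), array([-0.062, -0.04 , -0.023]), array([0.046, 0.059, 0.066])]
(1, 1) 2434 [array([0.008, 0.032, 0.057]), array([0.024, 0.045, 0.066]), array([0.046, 0.059, 0.066])]
```

View pics/w10.png

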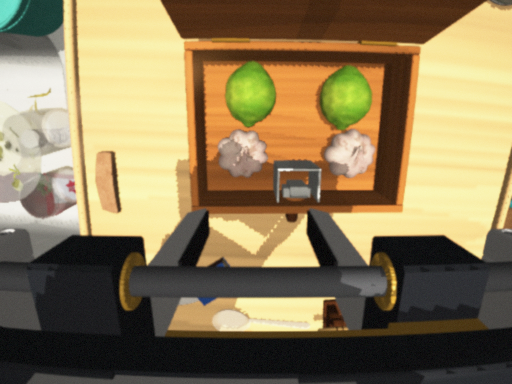

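```bash
python3 -m creep '{"translation":[[0,0,25],[0,0,55],[0,0,85],[0,0,111],[0,0,116]],"yaw":[0,0,0,0,0],"gripper":[255,255,255,255,255]}' 20
python3 -m creep '{"translation":[[36,3,0],[72,6,0],[108,9,0],[144,12,0],[180,15,0]],"yaw":[0,0,0,0,0],"gripper":[255,255,255,255,255]}'
python3 -m creep '{"translation":[[4,2,0],[4,2,0],[4,2,0]],"yaw":[0,0,0],"gripper":[255,255,255]}'
python3 - <<'E'
from m import *
o=ctrl.get_obs();print(o['ee_pos'],o['eef_rot'],o['grip_width'],o['qpos'])
im,P=cam('side');save('s3',im)
im,P=cam('top')
d=np.array([np.cos(.315),np.sin(.315)])
B=P[...,:2]-np.array([.544,-.1447]);b=B@d;n=B@np.array([-d[1],d[0]])
for lo in(-.09,.04):
  for z in (.18,.2,.21,.22,.23):
    m=(abs(P[...,2]-z)<.005)&(n>lo)&(n<lo+.05)&(b>0)&(b<.15)
    if m.sum(): print(lo,z,np.round(np.percentile(b[m],[3,50,97]),3))
E
```

```text
time_s: 27.67
ee_pos: [0.4778, -0.123, 0.2854]
eef_rot: [3.115, 0.02, 0.317]
force: [-0.0, 0.9, 1.6]
grip_width: 0.0277
time_s: 28.08
ee_pos: [0.6592, -0.1077, 0.2859]
eef_rot: [3.114, 0.019, 0.318]
force: [-0.5, -0.8, 1.8]
grip_width: 0.0005
time_s: 28.33
ee_pos: [0.6627, -0.1056, 0.286]
eef_rot: [3.114, 0.019, 0.318]
force: [-0.2, 0.7, 0.1]
grip_width: 0.0003
[ 0.66273843 -0.10564299  0.28600975] [3.11413536 0.01864005 0.31813174] 0.00029842799942365466 [-0.20022017  0.55616639  1.02147146 -0.03308494  1.56654096  1.05237207]
-0.09 0.18 [0.091 0.092 0.093]
-0.09 0.2 [0.095 0.096 0.097]
-0.09 0.21 [0.096 0.098 0.108]
-0.09 0.22 [0.099 0.103 0.108]
```

View pics/s3.png

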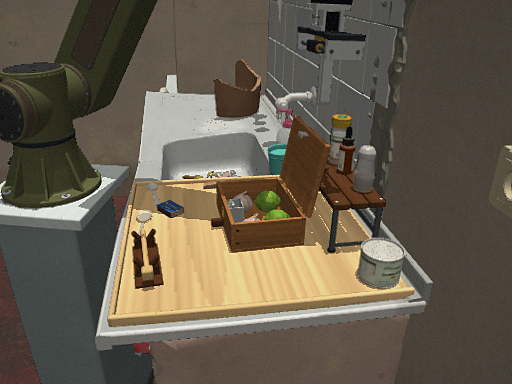

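```bash
python3 -m creep '{"translation":[[2,0.6,-15],[2,0.6,-30],[2,0.6,-45],[2,0.6,-58],[2,0.6,-67]],"yaw":[0,0,0,0,0],"gripper":[255,255,255,255,255]}'
python3 -m creep '{"translation":[[-9.5,-3.1,0],[-19,-6.2,0],[-28,-9.3,0],[-36,-11.8,0],[-36,-11.8,0]],"yaw":[0,0,0,0,0],"gripper":[255,255,255,255,255]}'
```

```text
time_s: 28.85
ee_pos: [0.6633, -0.1056, 0.2201]
eef_rot: [3.113, 0.017, 0.317]
force: [-0.5, 0.0, -0.7]
grip_width: 0.0004
time_s: 29.27
ee_pos: [0.6261, -0.118, 0.2216]
eef_rot: [3.112, 0.016, 0.316]
force: [-0.3, 0.4, -1.1]
grip_width: 0.0005
```

```bash
python3 -m creep '{"translation":[[-14,-4.5,-2],[-28,-9,-5],[-45,-14.5,-10],[-61,-20,-18],[-61,-20,-18]],"yaw":[0,0,0,0,0],"gripper":[255,255,255,255,255]}'
python3 - <<'E'
from m import *
im,P=cam('top')
d=np.array([np.cos(.315),np.sin(.315)])
B=P[...,:2]-np.array([.544,-.1447]);b=B@d;n=B@np.array([-d[1],d[0]])
for lo in(-.09,.04):
  for z in (.10,.12,.14,.16,.18,.2,.21,.22,.23):
    m=(abs(P[...,2]-z)<.005)&(n>lo)&(n<lo+.05)&(b>-.08)&(b<.115)
    if m.sum(): print(lo,z,np.round(np.percentile(b[m],[3,50,97]),3))
E
```

```text
time_s: 29.68
ee_pos: [0.5631, -0.1386, 0.2033]
eef_rot: [3.113, 0.016, 0.315]
force: [0.3, -0.5, 1.2]
grip_width: 0.0004
-0.09 0.12 [0.053 0.113 0.115]
-0.09 0.14 [0.042 0.043 0.043]
-0.09 0.16 [0.026 0.031 0.034]
-0.09 0.2 [-0.009 -0.007 -0.003]
0.04 0.2 [-0.008 -0.003 -0.001]
```

```bash
python3 -m creep '{"translation":[[-12,-4,-8],[-23,-7.4,-18],[-33,-11,-29],[-42,-13.6,-41],[-42,-13.6,-42]],"yaw":[0,0,0,0,0],"gripper":[255,255,255,255,255]}'
python3 -m creep '{"translation":[[-6,-2,-11],[-11,-3.5,-22],[-14,-4.5,-32],[-16,-5.3,-42],[-16,-5.3,-42]],"yaw":[0,0,0,0,0],"gripper":[255,255,255,255,255]}'
```

```text
time_s: 30.15
ee_pos: [0.5218, -0.1519, 0.1612]
eef_rot: [3.113, 0.017, 0.315]
force: [-0.2, -0.7, 0.6]
grip_width: 0.0005
time_s: 30.57
ee_pos: [0.5055, -0.157, 0.1177]
eef_rot: [3.115, 0.019, 0.315]
force: [-0.6, 0.2, -0.4]
grip_width: 0.0004
```

```bash
python3 -m creep '{"translation":[[-1,-0.3,-5],[-2,-0.6,-9],[-2.5,-0.8,-12],[-2.5,-0.8,-14],[-2.5,-0.8,-15]],"yaw":[0,0,0,0,0],"gripper":[255,255,255,255,255]}'
python3 -m creep '{"translation":[[0,0,-1],[0,0,-2],[0,0,-2],[0,0,-2],[0,0,-2]],"yaw":[0,0,0,0,0],"gripper":[255,255,255,255,255]}'
```

```text
time_s: 30.98
ee_pos: [0.503, -0.1579, 0.1026]
eef_rot: [3.114, 0.019, 0.315]
force: [0.4, -0.5, 3.6]
grip_width: 0.0005
time_s: 31.4
ee_pos: [0.5031, -0.1579, 0.1018]
eef_rot: [3.114, 0.018, 0.315]
force: [-6.8, 2.4, 15.7]
grip_width: 0.0011
```

```bash
python3 -m creep '{"translation":[[0,0,5],[0,0,20],[0,0,40],[-10,-3,60],[-30,-10,70]],"yaw":[0,0,0,0,0],"gripper":[255,255,255,255,255]}'
python3 -m creep '{"translation":[[-30,-10,0],[-60,-20,0],[-85,-30,0],[-85,-30,0],[-85,-30,0]],"yaw":[0,0,0,0,0],"gripper":[255,200,120,120,120]}'
python3 - <<'E'
from m import *
for c in('top','side','wrist'):
    im,P=cam(c)
    if c=='side': save('s4',im)
    print(c);clusters(P,im,.078,.1,(.4,.73,-.32,.1),300)
    clusters(P,im,.026,.037,(.43,.51,-.21,-.12),30)
    clusters(P,im,.045,.056,(.3,.41,-.42,-.23),60)
E
```

```text
time_s: 31.82
ee_pos: [0.4741, -0.1678, 0.1739]
eef_rot: [3.113, 0.016, 0.316]
force: [0.1, -0.6, 0.9]
grip_width: 0.0007
time_s: 32.23
ee_pos: [0.3886, -0.1981, 0.1743]
eef_rot: [3.112, 0.016, 0.314]
force: [-0.1, -0.7, 0.5]
grip_width: 0.0236
top
[ 218  145  103   89 5617] rect (array([ 545.5, -144.1]), array([153.9, 200.3]), 18.0) z [0.082 0.085 0.089] rgb [163 102  46]
[277 219   7  11  45] rect (array([ 460.9, -171.6]), array([22.4, 11.5]), 17.7) z [0.03  0.033 0.036] rgb [93 68 39]
[363 251  14  10  81] rect (array([ 381.7, -375.7]), array([29.5, 21.1]), 88.4) z [0.046 0.05  0.053] rgb [171 144  88]
side
[ 215  173   91   50 3242] rect (array([ 541.8, -145.6]), array([147.8, 202.9]), 18.1) z [0.081 0.083 0.087] rgb [166 107  57]
[211 216  16  15  73] rect (array([ 467.7, -189.4]), array([25.4, 47.4]), 18.5) z [0.027 0.031 0.035] rgb [70 44 24]
[141 264  13  11 101] rect (array([ 378.4, -379. ]), array([19.8, 28.3]), 29.3) z [0.045 0.049 0.051] rgb [199 163 102]
wrist
[  124     0   250    92 21977] rect (array([ 506. , -156.5]), array([ 71.5, 200.6]), 18.0) z [0.083 0.085 0.088] rgb [215 135  62]
[244  92  12  26 289] rect (array([ 461.7, -170.7]), array([24.2, 11.2]), 17.9) z [0.03  0.033 0.035] rgb [106  64  34]
[265  92  30   1  30] rect (array([ 483.2, -195.6]), array([ 0.2, 29.3]), 18.3) z [0.028 0.029 0.03 ] rgb [104  72  41]
[378 222  15  10 114] rect (array([ 386.7, -347.9]), array([12.5, 12.8]), 25.2) z [0.046 0.051 0.054] rgb [72 38 20]
[395 230  24  18 297] rect (array([ 380.5, -378.7]), array([18.9, 24.1]), 22.3) z [0.046 0.05  0.052] rgb [222 194 117]
```

```bash
python3 -m creep '{"translation":[[20,7,-10],[40,14.5,-35],[60,22,-65],[69,25,-95],[69.5,25.3,-115]],"yaw":[0,0,0,0,0],"gripper":[120,120,120,120,120]}'
python3 - <<'E'
from m import *
o=ctrl.get_obs();im,P=cam('wrist')
R=Ro.from_euler('xyz',o['eef_rot']).as_matrix();Q=(P-np.array(o['ee_pos']))@R
print(o['ee_pos'],o['eef_rot'])
m=(P[...,2]>.027)&(P[...,2]<.038)&(abs(Q[...,1])<.02)&(Q[...,0]<.03)&(Q[...,0]>-.03)
q=Q[m];print(m.sum(),np.round(np.percentile(q,[2,50,98],axis=0),4))
E
```

```text
time_s: 32.8
ee_pos: [0.4604, -0.1707, 0.0559]
eef_rot: [3.114, 0.018, 0.319]
force: [-1.5, -0.4, 0.4]
grip_width: 0.0498
[ 0.46044973 -0.17065453  0.05587326] [3.11422852 0.01792327 0.31862643]
37 [[-0.0099 -0.0047  0.0217]
 [-0.0091  0.      0.0232]
 [-0.0077  0.0043  0.025 ]]
```

```bash
python3 -m creep '{"translation":[[-1,-0.3,-8],[-1,-0.3,-15],[-1,-0.3,-19],[-1,-0.3,-20],[-1,-0.3,-20]],"yaw":[-0.003,-0.003,-0.003,-0.003,-0.003],"gripper":[120,120,120,120,120]}' 30
python3 -m creep '{"translation":[[0,0,0],[0,0,0],[0,0,0],[0,0,0],[0,0,0]],"yaw":[0,0,0,0,0],"gripper":[255,255,255,255,255]}' 30
python3 -m creep '{"translation":[[0,0,0],[0,0,0]],"yaw":[0,0],"gripper":[255,255]}' 30
```

```text
time_s: 33.27
ee_pos: [0.4576, -0.1709, 0.0337]
eef_rot: [3.117, 0.021, 0.315]
force: [0.3, -0.5, -0.5]
grip_width: 0.0501
time_s: 33.68
ee_pos: [0.4577, -0.1709, 0.0339]
eef_rot: [3.116, 0.021, 0.315]
force: [0.6, 0.4, -0.6]
grip_width: 0.0197
time_s: 33.85
ee_pos: [0.4578, -0.171, 0.034]
eef_rot: [3.116, 0.02, 0.315]
force: [0.7, -1.1, 0.6]
grip_width: 0.0119
```

```bash
python3 -m creep '{"translation":[[6,2,0],[13,4,0],[20,6,0],[27,8,0],[34,10,0]],"yaw":[-0.005,-0.01,-0.016,-0.022,-0.028],"gripper":[255,255,255,255,255]}'
python3 -m creep '{"translation":[[7,2,0],[14,4,0],[21,6,0],[28,8,0],[34,10,0]],"yaw":[-0.005,-0.01,-0.016,-0.016,-0.016],"gripper":[255,255,255,255,255]}'
python3 - <<'E'
from m import *
o=ctrl.get_obs();print(o['ee_pos'],o['eef_rot'],o['force'],o['grip_width'])
for c in('top','side'):
    im,P=cam(c)
    print(c);clusters(P,im,.078,.095,(.4,.71,-.32,.1),300)
    clusters(P,im,.108,.126,(.5,.78,-.45,.1),800)
E
```

```text
time_s: 34.27
ee_pos: [0.491, -0.161, 0.034]
eef_rot: [3.117, 0.023, 0.287]
force: [-9.7, -2.4, 7.5]
grip_width: 0.0122
time_s: 34.68
ee_pos: [0.5245, -0.151, 0.034]
eef_rot: [3.118, 0.026, 0.271]
force: [-8.4, -2.5, 7.6]
grip_width: 0.0116
[ 0.52445439 -0.15100455  0.03395475] [3.11819341 0.02565542 0.2707753 ] [-8.3830158  -2.53747859  7.63858422] 0.011555860046842671
top
[ 213  127   99   77 3022] rect (array([ 600.2, -130.6]), array([126.6, 200.1]), 15.9) z [0.082 0.085 0.089] rgb [166 104  47]
[ 185   82  124   74 4384] rect (array([705.9, -99.2]), array([105.7, 261.9]), 15.5) z [0.114 0.118 0.121] rgb [90 54 27]
side
[ 257  172   84   50 2433] rect (array([ 613.9, -141.4]), array([148. , 227.8]), 16.4) z [0.081 0.083 0.087] rgb [149  97  52]
[ 297  153   84   56 2300] rect (array([703.6, -98.5]), array([103.8, 269. ]), 15.8) z [0.111 0.117 0.121] rgb [85 52 30]
```

```bash
python3 -m creep '{"translation":[[7,2,0],[14,4,0],[21,6,0],[28,8,0],[35,10,0]],"yaw":[0,0,0,0,0],"gripper":[255,255,255,255,255]}'
python3 -m creep '{"translation":[[7,2,0],[14,4,0],[20,5.6,0],[26,7.2,0],[28,7.8,0]],"yaw":[0,0,0,0,0],"gripper":[255,255,255,255,255]}'
```

```text
time_s: 35.2
ee_pos: [0.5598, -0.1409, 0.034]
eef_rot: [3.118, 0.025, 0.271]
force: [-9.2, -2.5, 7.8]
grip_width: 0.0117
time_s: 35.62
ee_pos: [0.5875, -0.1332, 0.034]
eef_rot: [3.119, 0.027, 0.271]
force: [-9.9, -3.2, 9.0]
grip_width: 0.012
```

```bash
python3 -m creep '{"translation":[[1,0.3,0],[2,0.6,0],[3,0.8,0],[4,1.1,0],[4,1.1,0]],"yaw":[0,0,0,0,0],"gripper":[255,255,255,255,255]}'
python3 -m creep '{"translation":[[1,0.3,0],[1.5,0.4,0],[2,0.6,0],[2.5,0.7,0],[2.5,0.7,0]],"yaw":[0,0,0,0,0],"gripper":[255,255,255,255,255]}'
```

```text
time_s: 36.03
ee_pos: [0.5907, -0.1324, 0.034]
eef_rot: [3.119, 0.029, 0.271]
force: [-7.3, -1.6, 7.1]
grip_width: 0.0118
time_s: 36.45
ee_pos: [0.5923, -0.132, 0.034]
eef_rot: [3.12, 0.031, 0.27]
force: [-7.5, -1.7, 6.2]
grip_width: 0.0118
```

```bash
python3 -m creep '{"translation":[[1,0.3,0],[2,0.6,0],[3,0.8,0],[3,0.8,0]],"yaw":[0,0,0,0],"gripper":[255,255,255,255]}'
python3 - <<'E'
from m import *
o=ctrl.get_obs();print(o['ee_pos'],o['eef_rot'],o['force'],o['grip_width'])
d=np.array([np.cos(.271),np.sin(.271)]);N=np.array([-d[1],d[0]])
for c in('top','side'):
    im,P=cam(c);B=P[...,:2]-np.array([.7054,-.0997]);b=B@d;n=B@N
    m=(abs(P[...,2]-.084)<.006)&(abs(n)<.12)&(b>-.15)&(b<-.04)
    q=b[m&(abs(n)<.08)];print(c,'lid front edge riser x',np.percentile(q,[.5,2]),'n',np.percentile(n[m],[.5,99.5]))
    k=(abs(P[...,2]-.118)<.006)&(abs(n)<.14)&(abs(b)<.07);print('deck front',np.percentile(b[k],[.5,99.5]),np.percentile(n[k],[.5,99.5]))
    save('fin_'+c,im)
E
```

```text
time_s: 36.78
ee_pos: [0.5932, -0.1317, 0.0339]
eef_rot: [3.121, 0.036, 0.27]
force: [-18.1, -3.9, 12.5]
grip_width: 0.0119
[ 0.59322891 -0.13170486  0.0339067 ] [3.121173   0.03622593 0.27006336] [-18.12728465  -3.90773586  12.46228761] 0.011911942522020167
top lid front edge riser x [-0.10006612 -0.09740741] n [-0.11408364  0.11560138]
deck front [-0.05146918  0.05165401] [-0.12926206  0.13001932]
side lid front edge riser x [-0.1215829  -0.11161664] n [-0.11695303  0.0229692 ]
deck front [-0.05227828  0.04999492] [-0.13123482  0.12665516]
```

```bash
python3 -m creep '{"translation":[[-1,-0.3,0],[-1,-0.3,0],[-1,-0.3,0],[-1,-0.3,0],[-1,-0.3,0]],"yaw":[0,0,0,0,0],"gripper":[200,170,140,120,120]}'
python3 -m creep '{"translation":[[-8,-2,0],[-25,-7,0],[-45,-12,5],[-70,-19,30],[-100,-27,60]],"yaw":[0,0,0,0,0],"gripper":[120,120,120,120,120]}'
python3 -m creep '{"translation":[[-20,0,30],[-50,0,60],[-80,0,90],[-100,0,120],[-100,0,120]],"yaw":[0,0,0,0,0],"gripper":[120,120,120,120,120]}'
python3 - <<'E'
from m import *
o=ctrl.get_obs();print(o['ee_pos'],o['eef_rot'],o['force'],o['grip_width'])
d=np.array([np.cos(.271),np.sin(.271)]);N=np.array([-d[1],d[0]])
for c in('top','wrist','side'):
    im,P=cam(c);B=P[...,:2]-np.array([.7054,-.0997]);b=B@d;n=B@N
    m=(abs(P[...,2]-.084)<.006)&(abs(n)<.12)&(b>-.15)&(b<-.055)
    print(c)
    if m.sum()>100:
        q=P[m];print('lid',rect(q[:,:2]),np.percentile(q[:,2],[5,50,95]),'riser x edge',[np.round(np.percentile(b[m&(abs(n-t)<.01)],3),4) for t in(-.08,-.04,0,.04,.08)],np.percentile(n[m],[1,99]))
    clusters(P,im,.026,.037,(.5,.64,-.19,-.08),30)
    clusters(P,im,.0445,.056,(.25,.41,-.42,-.23),60)
    clusters(P,im,.14,.26,(.6,.78,-.25,.05),100)
    save('end_'+c,im)
E
```

```text
time_s: 37.3
ee_pos: [0.5924, -0.1319, 0.0339]
eef_rot: [3.121, 0.036, 0.27]
force: [-0.0, 0.4, 0.7]
grip_width: 0.0415
time_s: 37.72
ee_pos: [0.4913, -0.1583, 0.0918]
eef_rot: [3.123, 0.038, 0.271]
force: [0.7, -1.2, 1.4]
grip_width: 0.0501
time_s: 38.13
ee_pos: [0.3899, -0.1589, 0.2171]
eef_rot: [3.117, 0.032, 0.27]
force: [-0.1, -0.3, 1.1]
grip_width: 0.0498
[ 0.38994722 -0.15893136  0.21707815] [3.11746965 0.03235695 0.26979254] [-0.12597011 -0.33134818  1.06187808] 0.04975069321925562
top
lid (array([ 629.7, -122.1]), array([ 47.8, 199. ]), 15.7) [0.08191159 0.084894   0.08836832] riser x edge [np.float64(-0.1009), np.float64(-0.1009), np.float64(-0.1014), np.float64(-0.1016), np.float64(-0.102)] [-0.09892871  0.09590739]
[259 163   7  12  53] rect (array([ 597.2, -131.2]), array([27.4, 11.3]), 17.0) z [0.03  0.032 0.036] rgb [86 61 34]
[365 251  12  10  77] rect (array([ 379.8, -379.1]), array([19.3, 24.8]), 26.3) z [0.045 0.049 0.052] rgb [169 142  86]
[ 166   60   75   39 1406] rect (array([762. , -19.2]), array([  7.8, 142.8]), 12.8) z [0.147 0.205 0.255] rgb [55 55 54]
[266
[... 611 characters left out ...]
 78] rect (array([ 354.2, -263.2]), array([12.7, 11. ]), 1.5) z [0.048 0.052 0.054] rgb [73 39 20]
side
lid (array([ 629.8, -123.3]), array([ 48.6, 200.6]), 15.6) [0.08027463 0.08363529 0.08699047] riser x edge [np.float64(-0.102), np.float64(-0.1027), np.float64(-0.1026), np.float64(-0.103), np.float64(-0.103)] [-0.10152816  0.09304855]
[276 202  21  28 126] rect (array([ 598.4, -138.1]), array([ 28.6, 110.9]), 14.6) z [0.027 0.031 0.036] rgb [67 43 23]
[141 261  13  14 112] rect (array([ 378.7, -373.7]), array([19.7, 38.7]), 16.7) z [0.045 0.049 0.051] rgb [192 156  98]
[ 329   92   52   91 2906] rect (array([739.2, -71.4]), array([ 75.5, 232.2]), 14.7) z [0.146 0.19  0.248] rgb [83 78 68]
```

View pics/end_side.png

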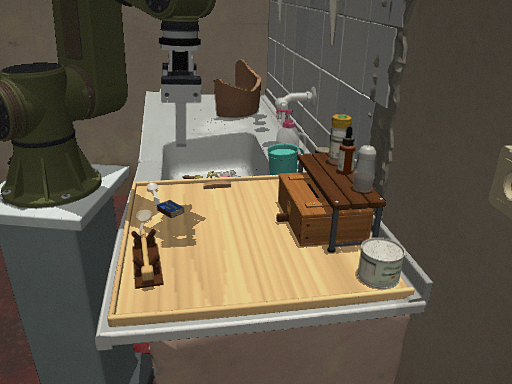

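View pics/end_wrist.png

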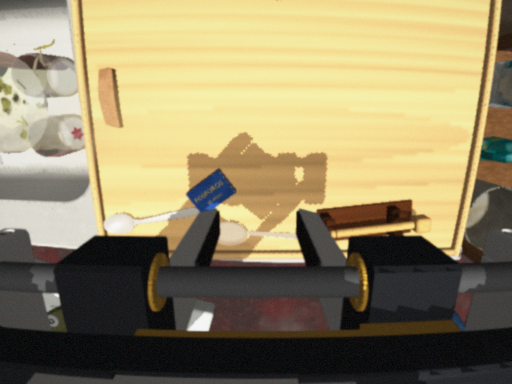

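```bash
python3 -c "
from station import ctrl
print(ctrl.hand_in())"
```

```text
the job is handed in; nothing more can be done
None
```

The job is handed in, at about 38 s on the robot's clock; no verdict came back.

I pushed the catch in with the dowel and the lid sprang open. I laid the dowel back on its rest, put both garlic bulbs and both limes in the box, and pressed the lid shut. Then I slid the box in by its tab.

**Last checks:**
- **Box depth:** the lid's front edge stands at x of about -101 to -103 mm in the shelf frame, against -102.5 mm expected at home. The push force rose from about 7 to 18 N at the end, which I take as contact with the back rail.
- **Box sideways and angle:** it is 1.5 to 4 mm off centre, depending on the camera, and within about 0.01 rad of the shelf.
- **Lid:** it stayed flat at 84–85 mm after release, so I take it as latched. I could not read the catch directly.
- **Food:** all four pieces lay in the box in the last picture before the lid was shut. They cannot be seen since.
- **Dowel:** it lies in its rest in the last pictures, and a wrist-camera measurement just after I laid it down put it within about 1–2 mm of its original spot.
- **Bystanders:** the three things on the deck measured within 1 mm of their first positions. The mug I checked only by eye in the last side picture, where it looks unmoved. The spice jar I did not check separately.
- **Arm:** clear of everything.

No check failed. The only disagreement was a millimetre or two between the top and side cameras, which is within their calibration.

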